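# Check a carrier of sample jars in at the reader

## Task

Check in the docked carrier of sample jars: first fold its carry handle fully down on your side until it clicks home, so that the reader can see in. Then get every jar that is there standing upright in one row on the dark strip, with its label turned square to the reader's window, and let go of them; only when all of them are so, swing the handle back fully upright until it clicks home, leaving the jars as they are. Leave the binder, glove box and label roll where they are.

Things in the scene. Friction and masses are not known exactly. Their poses are not given: they have to be found in the camera images.
- carrier: Fixed jar carrier: open white tray 546 mm long (y), 146 mm deep (x). Origin on the worktop under its middle, x to the reader. Floor 10 mm, rims (6 mm thick) 20 mm, end walls at y +-270 mm 28 mm and their 52 mm deep pivot plates 70 mm above the worktop. Its grey dock plate, 4 mm thick, is 196 x 621 mm. Jars stand or lie in a row, in places at y about -177, -59, 59, 177 mm.
- carrier_row (a point): Point on the tray floor at its middle, axes as the carrier's. The line along y through it is the middle of the dark rubber strip, 70 mm wide, on which the jars belong.
- bail (a joint): Carry handle hinged at both tray ends: 0 = upright over the jars, 1.571 = folded level in front of the tray, on the robot's side; both end stops. A sprung detent at each end: in the last 0.4 rad a bump (5 N at the grip), topped 0.14 rad from the stop; past it the handle snaps home and stays. Between, its stiff pivot holds it. Starts at 0.5 to 0.9.
- bail_grip (a point): Middle of the handle's black grip, a round bar 24 mm thick, 130 mm long, along the carrier's y (bare 15 mm tube beyond it), 125 mm from the hinge axis. Upright it is 180 mm above the worktop; folded, 55 mm above it and 125 mm in front of the row.
- bail_hinge (a point): On the handle's hinge axis, mid carrier, 55 mm above the worktop; the axis runs along the carrier's y. From upright the handle folds towards the carrier's -x.
- reader: Fixed code reader, a grey bar 400 mm long (y), 52 mm deep, 70 mm high, about 0.22 m beyond the jar row and parallel to it. Origin on the worktop under its middle. Its long red window looks along its -x, at the carrier and the robot. A label is square to it when it faces straight along the reader's +x, anywhere along its length.
- jar_a: Jar, 54 mm across, 80 mm tall, 0.1 to 0.2 kg, bottom-heavy (centre of mass 23 mm up): white body, blue lid (top 20 mm). Origin mid jar, 40 mm above its underside; z to the lid, x out through the middle of its yellow, black-barred label . A red seal strip runs from the label over the lid's edge: from above it points where the label faces. Starts standing. May be absent.
- jar_a_view (a point): Imaginary point 100 mm out from the axis of jar_a along its x, 28 mm above its underside: where its label looks.
- jar_b: Jar, 54 mm across, 80 mm tall, 0.1 to 0.2 kg, bottom-heavy (centre of mass 23 mm up): white body, blue lid (top 20 mm). Origin mid jar, 40 mm above its underside; z to the lid, x out through the middle of its yellow, black-barred label . A red seal strip runs from the label over the lid's edge: from above it points where the label faces. Starts standing. May be absent.
- jar_b_view (a point): Imaginary point 100 mm out from the axis of jar_b along its x, 28 mm above its underside: where its label looks.
- jar_c: Jar, 54 mm across, 80 mm tall, 0.1 to 0.2 kg, bottom-heavy (centre of mass 23 mm up): white body, blue lid (top 20 mm). Origin mid jar, 40 mm above its underside; z to the lid, x out through the middle of its yellow, black-barred label . A red seal strip runs from the label over the lid's edge: from above it points where the label faces. Starts lying, lid away from the robot. Always there.
- jar_c_view (a point): Imaginary point 100 mm out from the axis of jar_c along its x, 28 mm above its underside: where its label looks.
- jar_d: Jar, 54 mm across, 80 mm tall, 0.1 to 0.2 kg, bottom-heavy (centre of mass 23 mm up): white body, blue lid (top 20 mm). Origin mid jar, 40 mm above its underside; z to the lid, x out through the middle of its yellow, black-barred label . A red seal strip runs from the label over the lid's edge: from above it points where the label faces. Starts lying, lid away from the robot. Always there.
- jar_d_view (a point): Imaginary point 100 mm out from the axis of jar_d along its x, 28 mm above its underside: where its label looks.
- binder: White ring binder lying flat, 300 x 250 x 55 mm, loose. Bystander.
- glove_box: Blue glove box, 120 x 230 x 75 mm, loose. Bystander.
- label_roll: Roll of paper labels, 90 mm across and 50 mm high, loose. Bystander.

How it is judged:
By the outcome, as a careful person would: the job done as asked, in the order asked, and still so for the second after the job is handed in, with the robot touching nothing.
Of jar_a, jar_b only 1 to 2 are there at a start; the rules pass over those that are not, and their reading is None.
At some moment in a run one of jar_a, jar_b may be knocked a few centimetres aside while the robot is not near it.
Once in a run the grip may slacken for a moment while it holds something.
It also fails if it takes over 210 s, if anything falls off the work surface, if the arm or the gripper's body presses on something with over 40 N, if the wrist force passes 120 N, or if a joint passes its speed limit or range.

## Robot

A 6-joint arm with a two-finger parallel gripper is mounted at the origin on the work surface. World frame = base frame: x ahead of the robot, y to its left, z up, the work surface at z = 0. Lengths are in mm, angles in rad, forces in N, time in s.
With the tool pointing down it reaches from about 300 to 875 mm from the base axis. Payload 6.4 kg.
Tool frame: the origin (TCP) lies midway between the tips of the shut fingers; the grasp point (between the pads) lies 19 mm behind it; z points along the fingers, y is the line along which they close (so a half turn about z gives the same grasp; the last joint's range is limited). The gripper opens to 85 mm and grips with 20 to 120 N. Pads are 22 mm wide; open, the fingers measure 114 mm over their backs; the gripper's body (76 mm by 85 mm) begins 54 mm behind the grasp point. The pads swing forward as they close: fully open they stand 13 mm farther back than shut.
Start: joints at [-1.359, 0.181, 1.607, -0, 1.354, -0.206], TCP at [233.324, -525.548, 193.388] pointing down, gripper open.
Joint ranges: [-2.99, 2.99], [-0.89, 2.07], [0.3, 2.58], [-1.14, 4.28], [0, 2.63], [-3.12, 3.12]. Speed limits (rad/s): [2.57, 2.57, 3.01, 3.14, 3.14, 3.14].

## Interface

Orientations are given as [roll, pitch, yaw] about the fixed x, y, z axes, in that order (R = Rz(yaw) Ry(pitch) Rx(roll)).
In Python, from workcell import env gives the robot as it stands.
- The arm moves only by the tool servo_tool, never from a script. Its argument "targets" is a list of rows, each an object of numbers: "dx", "dy", "dz": the shift along the tool's x, y, z scaled (see below); "yaw": the turn about the tool's z scaled (see below). In form: [{"dx": .., "dy": .., "dz": .., "yaw": ..}, ...]. A call has 1 to 5 rows; each row shifts and turns the commanded pose from where the row before left it, along the tool's axes as they then stand; what a row does not reach is not made up. The controller multiplies each number of a shift by 0.5 m and each number of a turn by pi rad. A row lasts 1/10 s, in which the tool goes at most 50 mm and 8.59 degrees, less where a joint would pass 70% of its speed; a pose out of reach is approached as far as the arm can. A call with a number of a shift or a turn outside -1 to 1 is refused whole. A call with a gripper value outside its range is refused whole. "hand" is the closure, from -1 (fully open) to 1 (shut), set as the call begins (left out, the last holds). The fingers move at their own pace and stop on an object; "force" is the grip in N (left out, the last holds). Time passes only in rows, so rows that do not move let the fingers close. It gives the time, the measured TCP pose, the force, the opening and the grip force at its end, in the units of the state.
- env.state(): the state, without advancing time (a new reading comes with each control period).
- env.grab_frame(name): name is "scene" or "top" or "wrist"; returns a dict with "color" (384x512x3 uint8, red, green, blue), "fx", "fy", "cx", "cy" (pixels), "k1" (the pictures are not rectified: a ray, as slopes to the right and down, at radius r is drawn at 1 + k1 r^2 times it, then the intrinsics apply), "world_to_cam" (4x4, takes a point from world to camera coordinates). Camera axes: x right, y down, z forward; pixel columns grow to the right and rows downward; lengths in mm; the calibration is good to about 2 mm. A picture is of the moment at which its call begins. There is no depth.
- env.finish_job(): hands the job in; it is judged then, once.
The state is a dict: "time_s": time; "joints": joint angles; "dq": joint speeds; "joint_torque": joint torques, N m; "tcp_pos": TCP position; "tool_rot": TCP orientation; "wrist_force": force on the tool from outside, world axes, zero at the start; "ft_torque": the same for the moment, N m; "opening": opening from 0.0 (shut) to 1.0 (fully open); "grasp_force": force on a finger pad.
Only numpy, scipy, OpenCV 4.12 (cv2) and the standard library are available. Lean on these libraries where they do the work, as an engineer would, in place of code of your own. Each camera call takes 0.05 s, during which the arm holds its last target. There are 200 camera calls.

## Working session

There is one attempt and no reset: what is moved stays moved. The work goes in short steps, Python scripts to look and compute and a tool call to move; the robot and the scene stay as the last step left them, time stands still between calls to the robot, and variables do not carry over. Pictures are saved under pics/ and viewed, at most 14 in all, crops included, and the job is handed in when it is done.

Besides the shell and the picture viewer there is one more tool, called after "Emit:" as a command line: name --argument value ..., lists and objects as JSON in quotes. servo_tool: Moves the arm, as the interface text tells. Shifts and turns lie within -1 to 1; 1 stands for 0.5 m of shift or pi rad of turn. Its arguments: {"type":"object","properties":{"targets":{"type":"array","items":{"type":"object","properties":{"dx":{"type":"number","minimum":-1,"maximum":1},"dy":{"type":"number","minimum":-1,"maximum":1},"dz":{"type":"number","minimum":-1,"maximum":1},"yaw":{"type":"number","minimum":-1,"maximum":1}}}},"hand":{"type":"number"},"force":{"type":"number"}},"required":["targets"]}

```bash
mkdir -p pics; ls; cat > h.py <<'E'
import numpy as np, cv2
from workcell import env
def grab(n,save=None):
    f=env.grab_frame(n)
    if save: cv2.imwrite('pics/'+save,f['color'][:,:,::-1])
    return f
def ray(f,u,v):
    K=np.array([[f['fx'],0,f['cx']],[0,f['fy'],f['cy']],[0,0,1.]])
    xd=np.array([(u-f['cx'])/f['fx'],(v-f['cy'])/f['fy']]); x=xd.copy()
    for _ in range(20): x=xd/(1+f['k1']*(x@x))
    T=np.array(f['world_to_cam']); R=T[:3,:3]; t=T[:3,3]
    return -R.T@t, R.T@np.array([x[0],x[1],1])
def onz(f,u,v,z):
    o,d=ray(f,u,v); return o+d*(z-o[2])/d[2]
def proj(f,p):
    T=np.array(f['world_to_cam']); c=T[:3,:3]@np.array(p,float)+T[:3,3]; x=c[:2]/c[2]; x=x*(1+f['k1']*(x@x))
    return np.array([f['fx']*x[0]+f['cx'],f['fy']*x[1]+f['cy']])
E
python3 - <<'E'
from h import *
for n in ('top','scene'):
    f=grab(n,n+'0.png'); o,d=ray(f,256,192); print(n,f['fx'],f['k1'],o,d)
a=[cv2.imread('pics/%s0.png'%n) for n in('top','scene')]
s=env.state(); print(s)
E
```

```text
pics
top 420.2485419241739 -0.09395083840428954 [ 281.96619885   56.22203822 1645.31478471] [ 0.21381609  0.02085101 -0.97691679]
scene 439.1664650535333 -0.16563412307187134 [1581.56390768  667.94378102  964.55410636] [-0.689033   -0.39764044 -0.60637124]
{'time_s': 0.1, 'joints': array([-1.35930888e+00,  1.81480662e-01,  1.60791366e+00, -2.04352088e-06,
        1.35382060e+00, -2.06298305e-01]), 'dq': array([ 5.34524904e-05, -6.51558819e-04, -2.51301467e-03,  1.61186259e-04,
       -1.47879979e-03, -1.21751774e-05]), 'joint_torque': array([ 3.52766856e-04, -4.45874763e+01, -3.52238131e+01, -3.67036691e-04,
        4.14589798e-03, -2.04556994e-05]), 'tcp_pos': array([ 233.1937758 , -524.97044601,  192.56374804]), 'tool_rot': array([-3.14000437e+00, -3.30349807e-04,  4.17785928e-01]), 'wrist_force': array([-0.02143504,  0.80411295, -1.12318061]), 'ft_torque': array([ 0.02290901, -0.0384271 ,  0.04050114]), 'grasp_force': 0.0, 'opening': 0.9970487222845313}
```

View pics/top0.png

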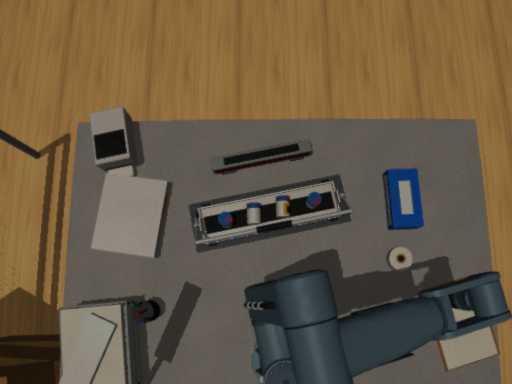

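View pics/scene0.png

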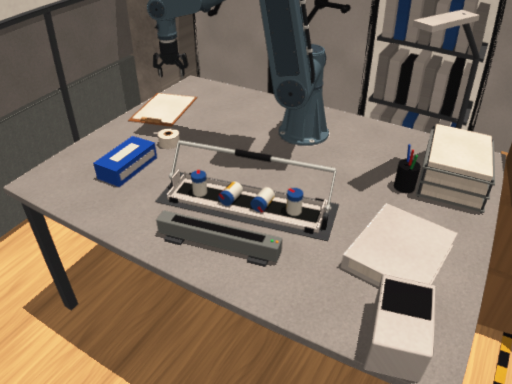

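Top view: the carrier spans about (190–350, 175–250). Standing jars have lids at (225,219) and (315,200), and lying jars are at (253,213) and (283,206). The handle grip is near (275,227). The reader is at (262,155).

```bash
python3 - <<'E'
import cv2
a=cv2.imread('pics/top0.png')[170:255,185:355]; b=cv2.imread('pics/scene0.png')[135:240,150:345]
cv2.imwrite('pics/t1.png',cv2.resize(a,(800,400),interpolation=cv2.INTER_CUBIC))
cv2.imwrite('pics/s1.png',cv2.resize(b,(780,420),interpolation=cv2.INTER_CUBIC))
E
```

```text
(no output)
```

View pics/t1.png

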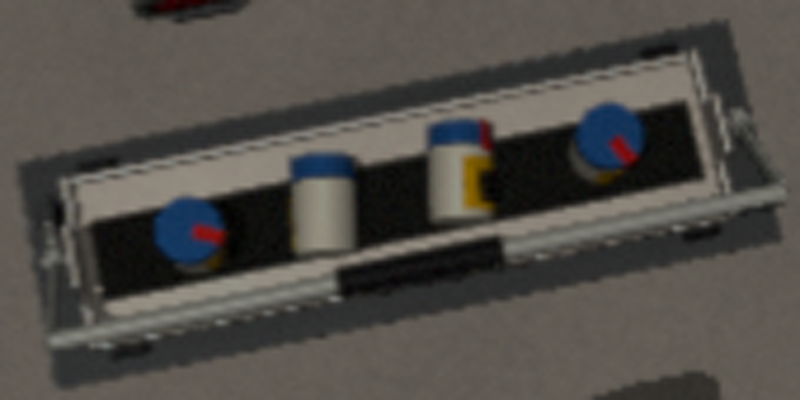

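View pics/s1.png

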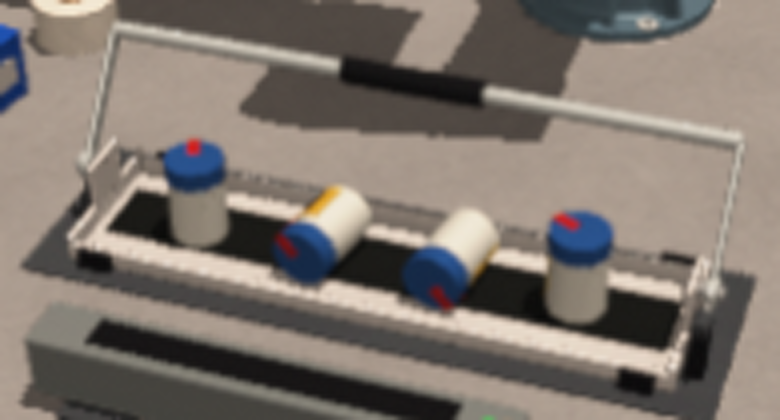

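The crops show the dock plate corners at about (20,162), (728,22), (782,240) and (58,388) in t1. The lids are at (190,232) with its seal to the right, and at (608,137) with its seal to the lower right. The lying jars are at (323,205) with its label underneath on the left, and (460,170) with its label to the right. The grip is at (420,265).

```bash
python3 - <<'E'
from h import *
f=grab('top')
P=lambda u,v,z: onz(f,u/4.706+184.6,v/4.706+169.6,z)
c=[P(*p,4) for p in [(20,162),(728,22),(782,240),(58,388)]]
for x in c: print(x.round(1))
C=np.mean(c,0); l=c[0]+c[3]-c[1]-c[2]; d=c[0]+c[1]-c[2]-c[3]
print('C',C,'len',np.linalg.norm(l)/2,np.linalg.norm(d)/2,'yaw',np.arctan2(-l[0],l[1]),np.arctan2(d[1],d[0]))
yaw=np.arctan2(-l[0],l[1]); ex=np.array([np.cos(yaw),np.sin(yaw),0]); ey=np.array([-ex[1],ex[0],0])
loc=lambda p:(np.dot(p-C,ex).round(1),np.dot(p-C,ey).round(1))
for n,a,z in [('L',(190,232),90),('Lseal',(208,236),90),('R',(608,137),90),('Rseal',(624,152),90),('lyL lid',(323,165),37),('lyLbase',(326,250),30),('lyR lid',(457,132),37),('lyRbase',(462,218),30),('grip',(420,265),150)]:
    p=P(*a,z); print(n,p.round(1),loc(p))
# grip by two views
g=grab('scene'); o1,d1=ray(f,420/4.706+184.6,265/4.706+169.6); o2,d2=ray(g,412/4+149.6,82/4+134.6)
A=np.stack([d1,-d2],1); s=np.linalg.lstsq(A,o2-o1,rcond=None)[0]; p=o1+d1*s[0];q=o2+d2*s[1]; print('grip2',p,q); p=(p+q)/2
print(loc(p), np.arctan2(-loc(p)[0],p[2]-55), np.hypot(loc(p)[0],p[2]-55))
# blue centroids
hsv=cv2.cvtColor(f['color'],cv2.COLOR_RGB2HSV); m=cv2.inRange(hsv,(100,120,40),(130,255,255)); m[:,:190]=0;m[:,350:]=0;m[:175]=0;m[250:]=0
n,_,st,ce=cv2.connectedComponentsWithStats(m)
for i in range(1,n):
    if st[i,4]>20: print(st[i],ce[i],onz(f,*ce[i],90).round(1),loc(onz(f,*ce[i],90)))
E
```

```text
[594.3 359.4   4. ]
[ 711.9 -245.7    4. ]
[ 522.5 -283.2    4. ]
[403.4 322.7   4. ]
C [558.02474118  38.29738236   4.        ] len 616.9275712486391 193.78573251725334 yaw 0.19309032074567078 0.192655645461003
L [520.2 206.   90. ] (np.float64(-4.9), np.float64(171.8))
Lseal [516.9 191.6  90. ] (np.float64(-10.9), np.float64(158.3))
R [ 594.7 -128.9   90. ] (np.float64(3.9), np.float64(-171.1))
Rseal [ 582.3 -141.4   90. ] (np.float64(-10.6), np.float64(-181.0))
lyL lid [583.6 101.5  37. ] (np.float64(37.2), np.float64(57.1))
lyLbase [513.6  99.4  30. ] (np.float64(-31.8), np.float64(68.5))
lyR lid [610.6  -9.8  37. ] (np.float64(42.4), np.float64(-57.3))
lyRbase [539.4 -13.1  30. ] (np.float64(-28.1), np.float64(-46.9))
grip [484.3  24.6 150. ] (np.float64(-74.9), np.float64(0.7))
grip2 [483.85535728  24.68105545 153.60817555] [485.20273371  22.09630328 153.8451835 ]
(np.float64(-75.0), np.float64(-0.5)) 0.6496631860285422 123.98369751712636
[307 192  15  14 129] [313.6744186  198.21705426] [ 596.6 -128.5   90. ] (np.float64(5.9), np.float64(-171.1))
[277 196  10   5  38] [281.47368421 197.68421053] [599.6  -6.7  90. ] (np.float64(32.2), np.float64(-52.2))
[247 203  13   5  49] [253.14285714 204.81632653] [573.1 100.3  90. ] (np.float64(26.7), np.float64(58.0))
[218 212  15  14 133] [223.83458647 218.63157895] [521.3 210.3  90. ] (np.float64(-3.1), np.float64(175.8))
```

```bash
cat >> h.py <<'E'
C=np.array([558.,38.3,0]); CY=0.193
ex=np.array([np.cos(CY),np.sin(CY),0]); ey=np.array([-ex[1],ex[0],0])
W=lambda x,y,z: C+x*ex+y*ey+np.array([0,0,z])   # carrier local -> world
loc=lambda p: np.array([(np.asarray(p)-C)@ex,(np.asarray(p)-C)@ey,p[2]])
def pose():
    s=env.state(); return np.array(s['tcp_pos']), s['tool_rot'][2], s
def plan(*wps):   # each (xyz world, yaw): turn rows first, then shift rows
    p,y,s=pose(); print('t',round(s['time_s'],1),'local',loc(p).round(1),'yaw',round(y,3),'F',np.round(s['wrist_force'],1),'op',round(s['opening'],3),'gf',round(s['grasp_force'],1))
    for q,yw in wps:
        t=-(yw-y)/np.pi; n=int(np.ceil(abs(t)/.0475-1e-9)); 
        if n and abs(t)>.0005: print(' turn',n,'x yaw',round(t/n,4))
        d=np.asarray(q)-p; c,sn=np.cos(yw),np.sin(yw)
        v=np.array([c*d[0]+sn*d[1], sn*d[0]-c*d[1], -d[2]])/500
        n=max(1,int(np.ceil(np.linalg.norm(v)/.099))); print(' move',n,'x',(v/n).round(4))
        p,y=np.asarray(q),yw
E
python3 - <<'E'
from h import *
y=CY+np.pi/2
plan((W(-75,0,200),y),(W(-75,0,135),y))
E
```

```text
t 0.2 local [-426.8 -490.7  192.8] yaw 0.418 F [-0.2 -0.3  0.2] op 0.998 gf 0.0
 turn 10 x yaw -0.0428
 move 13 x [ 0.0755  0.0541 -0.0011]
 move 2 x [0.    0.    0.065]
```

Emit:
servo_tool --targets '[{"yaw": -0.0428}, {"yaw": -0.0428}, {"yaw": -0.0428}, {"yaw": -0.0428}, {"yaw": -0.0428}]' --hand -1 --force 40

```text
invalid input at $.targets[0]: expected keys dx, dy, dz, yaw
```

Emit:
servo_tool --targets '[{"yaw": -0.0428}, {"yaw": -0.0428}, {"yaw": -0.0428}, {"yaw": -0.0428}, {"yaw": -0.0428}]'

```text
invalid input at $.targets[0]: expected keys dx, dy, dz, yaw
```

Emit:
servo_tool --targets '[{"dx": 0.0755, "dy": 0.054}, {"dx": 0.0755, "dy": 0.054}, {"dx": 0.0755, "dy": 0.054}, {"dx": 0.0755, "dy": 0.054}, {"dx": 0.0755, "dy": 0.054}]'

```text
invalid input at $.targets[0]: expected keys dx, dy, dz, yaw
```

Emit:
servo_tool --targets '[{"dx": 0.0755, "dy": 0.054}, {"dx": 0.0755, "dy": 0.054}, {"dx": 0.0755, "dy": 0.054}, {"dx": 0.0755, "dy": 0.054}, {"dx": 0.0755, "dy": 0.054}]'

```text
invalid input at $.targets[0]: expected keys dx, dy, dz, yaw
```

Emit:
servo_tool --targets '[{"dx": 0.0755, "dy": 0.054}, {"dx": 0.0755, "dy": 0.054}, {"dx": 0.0755, "dy": 0.054}, {}, {}]'

```text
invalid input at $.targets[0]: expected keys dx, dy, dz, yaw
```

```bash
python3 - <<'E'
from h import *
y=CY+np.pi/2
plan((W(-75,0,200),y),(W(-75,0,135),y))
E
```

```text
t 0.2 local [-426.8 -490.7  192.8] yaw 0.418 F [-0.2 -0.3  0.2] op 0.998 gf 0.0
 turn 10 x yaw -0.0428
 move 13 x [ 0.0755  0.0541 -0.0011]
 move 2 x [0.    0.    0.065]
```

All keys needed.

Emit:
servo_tool --targets '[{"dx": 0, "dy": 0, "dz": 0, "yaw": -0.0428}, {"dx": 0, "dy": 0, "dz": 0, "yaw": -0.0428}, {"dx": 0, "dy": 0, "dz": 0, "yaw": -0.0428}, {"dx": 0, "dy": 0, "dz": 0, "yaw": -0.0428}, {"dx": 0, "dy": 0, "dz": 0, "yaw": -0.0428}]' --hand -1 --force 40

```text
time_s: 0.7
tcp_pos: [233.3, -525.4, 193.1]
tool_rot: [-3.141, -0.0, 1.096]
wrist_force: [1.0, 0.8, 0.7]
opening: 0.997
grasp_force: 0.0
```

Emit:
servo_tool --targets '[{"dx": 0, "dy": 0, "dz": 0, "yaw": -0.0428}, {"dx": 0, "dy": 0, "dz": 0, "yaw": -0.0428}, {"dx": 0, "dy": 0, "dz": 0, "yaw": -0.0428}, {"dx": 0, "dy": 0, "dz": 0, "yaw": -0.0428}, {"dx": 0, "dy": 0, "dz": 0, "yaw": -0.0428}]'

```text
time_s: 1.2
tcp_pos: [233.3, -525.3, 193.1]
tool_rot: [3.142, -0.001, 1.768]
wrist_force: [0.3, -0.7, 0.4]
opening: 1.001
grasp_force: 0.0
```

Emit:
servo_tool --targets '[{"dx": 0.0755, "dy": 0.054, "dz": 0, "yaw": 0}, {"dx": 0.0755, "dy": 0.054, "dz": 0, "yaw": 0}, {"dx": 0.0755, "dy": 0.054, "dz": 0, "yaw": 0}, {"dx": 0.0755, "dy": 0.054, "dz": 0, "yaw": 0}, {"dx": 0.0755, "dy": 0.054, "dz": 0, "yaw": 0}]'

```text
time_s: 1.7
tcp_pos: [330.3, -312.8, 193.3]
tool_rot: [3.141, 0.0, 1.762]
wrist_force: [1.3, -0.1, 0.1]
opening: 1.001
grasp_force: 0.0
```

Emit:
servo_tool --targets '[{"dx": 0.0755, "dy": 0.054, "dz": 0, "yaw": 0}, {"dx": 0.0755, "dy": 0.054, "dz": 0, "yaw": 0}, {"dx": 0.0755, "dy": 0.054, "dz": 0, "yaw": 0}, {"dx": 0.0755, "dy": 0.054, "dz": 0, "yaw": 0}, {"dx": 0.0755, "dy": 0.054, "dz": 0, "yaw": 0}]'

```text
time_s: 2.2
tcp_pos: [426.9, -101.7, 193.6]
tool_rot: [3.141, 0.0, 1.762]
wrist_force: [-0.3, -0.6, 0.6]
opening: 0.997
grasp_force: 0.0
```

Emit:
servo_tool --targets '[{"dx": 0.0755, "dy": 0.054, "dz": 0, "yaw": 0}, {"dx": 0.0755, "dy": 0.054, "dz": 0, "yaw": 0}, {"dx": 0.0755, "dy": 0.054, "dz": 0, "yaw": 0}, {"dx": 0, "dy": 0, "dz": 0, "yaw": 0}, {"dx": 0, "dy": 0, "dz": 0, "yaw": 0}]'

```text
time_s: 2.7
tcp_pos: [484.2, 24.1, 193.1]
tool_rot: [-3.141, 0.0, 1.766]
wrist_force: [0.7, -0.6, -0.6]
opening: 0.999
grasp_force: 0.0
```

```bash
python3 - <<'E'
from h import *
y=CY+np.pi/2
plan((W(-75,0,200),y),(W(-75,0,135),y))
E
```

```text
t 2.7 local [-75.1   0.2 193.1] yaw 1.766 F [ 0.7 -0.6 -0.6] op 0.999 gf 0.0
 turn 1 x yaw 0.0005
 move 1 x [-0.0004  0.0002 -0.0139]
 move 2 x [0.    0.    0.065]
```

Emit:
servo_tool --targets '[{"dx": 0, "dy": 0, "dz": 0.058, "yaw": 0}, {"dx": 0, "dy": 0, "dz": 0.058, "yaw": 0}, {"dx": 0, "dy": 0, "dz": 0, "yaw": 0}]'

```text
time_s: 3.0
tcp_pos: [480.8, 22.3, 131.7]
tool_rot: [-3.134, -0.003, 1.76]
wrist_force: [-2.1, -0.1, -0.4]
opening: 0.997
grasp_force: 0.0
```

Emit:
servo_tool --targets '[{"dx": 0, "dy": 0, "dz": 0, "yaw": 0}, {"dx": 0, "dy": 0, "dz": 0, "yaw": 0}, {"dx": 0, "dy": 0, "dz": 0, "yaw": 0}, {"dx": 0, "dy": 0, "dz": 0, "yaw": 0}, {"dx": 0, "dy": 0, "dz": 0, "yaw": 0}]' --hand 1

```text
time_s: 3.5
tcp_pos: [484.9, 22.9, 136.1]
tool_rot: [3.14, 0.001, 1.762]
wrist_force: [0.1, 0.4, -0.0]
opening: 0.141
grasp_force: 0.0
```

Emit:
servo_tool --targets '[{"dx": 0, "dy": 0, "dz": 0, "yaw": 0}, {"dx": 0, "dy": 0, "dz": 0, "yaw": 0}, {"dx": 0, "dy": 0, "dz": 0, "yaw": 0}, {"dx": 0, "dy": 0, "dz": 0, "yaw": 0}, {"dx": 0, "dy": 0, "dz": 0, "yaw": 0}]'

```text
time_s: 4.0
tcp_pos: [484.4, 23.1, 135.3]
tool_rot: [-3.141, -0.0, 1.762]
wrist_force: [-0.4, 0.6, -0.2]
opening: 0.002
grasp_force: 0.0
```

```bash
python3 - <<'E'
from h import *
f=grab('scene'); g=grab('top')
a=cv2.resize(f['color'][110:240,150:345],(585,390),interpolation=cv2.INTER_CUBIC)
cv2.imwrite('pics/s2.png',a[:,:,::-1])
E
```

```text
(no output)
```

View pics/s2.png

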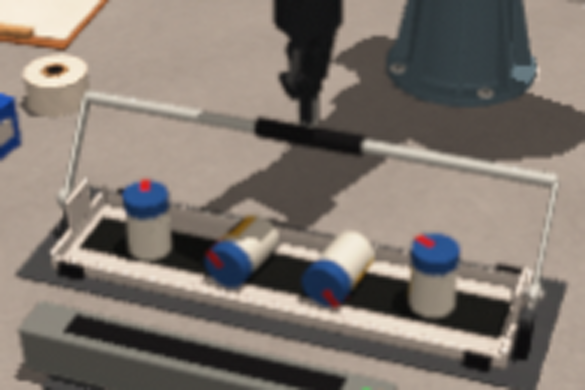

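```bash
python3 - <<'E'
from h import *
f=grab('scene'); g=grab('top')
p,y,s=pose(); print(p,loc(p))
for q in (p,p+[0,0,19],W(-75,0,153.7),W(-75,65,153.7),W(-75,-65,153.7),W(0,0,10)): print(proj(f,q).round(1),((proj(f,q)-[150,110])*3).round(),proj(g,q).round(1))
# dark grip mask in scene: line fit ends
for n,F,r in (('scene',f,(220,280,140,170)),('top',g,(240,305,210,240))):
    gr=F['color'].max(2)[r[2]:r[3],r[0]:r[1]]; m=(gr<45).astype(np.uint8)
    k,l,st,ce=cv2.connectedComponentsWithStats(m)
    for i in range(1,k):
        if st[i,4]>15: print(n,st[i]+[r[0],r[2],0,0,0],ce[i]+[r[0],r[2]])
cv2.imwrite('pics/t2.png',cv2.resize(np.hstack([g['color'][170:255,185:355],grab('wrist')['color'][::2,::2][:85,:170]*0])[:,:170],(680,340),interpolation=cv2.INTER_CUBIC)[:,:,::-1])
w=grab('wrist','w2.png')
E
```

```text
[484.41171801  23.06458351 135.34204791] [-75.14420067  -0.8380134  135.34204791]
[253.  159.6] [309. 149.] [274.2 226.4]
[253.  154.9] [309. 135.] [274.3 225.7]
[253.2 155.2] [310. 135.] [274.1 225.8]
[271.3 158.5] [364. 145.] [256.2 229.4]
[235.5 152. ] [256. 126.] [291.8 222.2]
[246.4 200.9] [289. 273.] [269.5 212.2]
scene [246 140  10  11  57] [251.21052632 143.87719298]
scene [235 150  35  12 210] [253.05238095 155.1952381 ]
top [240 210   8  17 114] [242.96491228 217.75438596]
top [254 210  37  30 402] [271.85820896 228.84079602]
top [298 210   7  11  37] [300.86486486 212.97297297]
top [296 224   9   7  32] [300.59375 226.625  ]
```

View pics/w2.png

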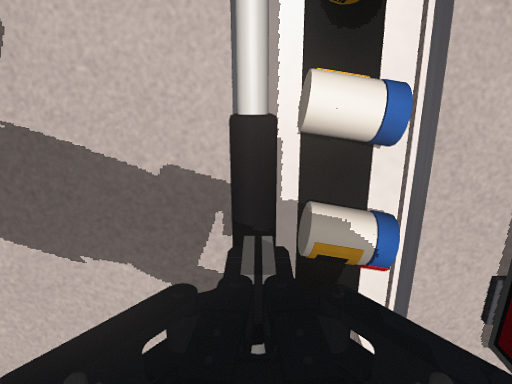

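```bash
python3 - <<'E'
from h import *
w=grab('wrist'); p,y,s=pose(); print(s['opening'],s['grasp_force'])
for q in (p,p+[0,0,19],W(-75,30,153.7),W(-75,60,153.7),W(-75+12,60,153.7),W(-75-12,60,153.7)): print(proj(w,q).round(1))
o,d=ray(w,256,192); print(loc(o),d)
c=w['color'][210:310,190:330]; cv2.imwrite('pics/w3.png',cv2.convertScaleAbs(cv2.resize(c,(700,500),interpolation=cv2.INTER_CUBIC)[:,:,::-1],alpha=2.5))
E
```

```text
-0.0005733001954156876 0.0
[258.2 222.8]
[258.3 236.4]
[258.4 181.6]
[258.3 123. ]
[282.7 123. ]
[234. 123.]
[-75.2960458   75.79992218 316.50195822] [ 0.05226902 -0.29677372 -0.9535399 ]
```

View pics/w3.png

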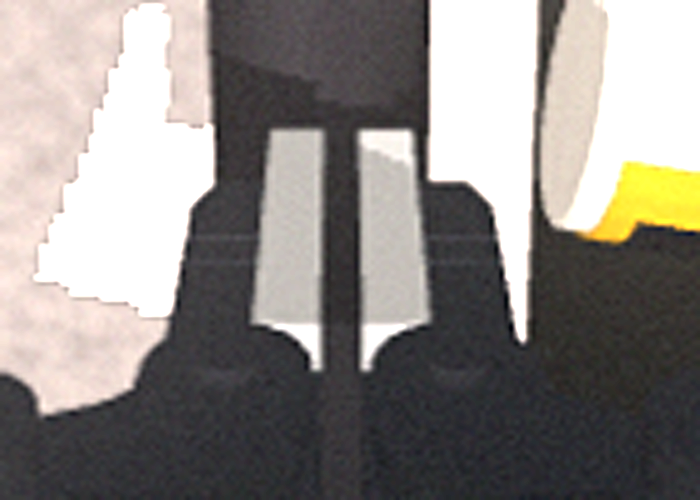

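```bash
python3 - <<'E'
from h import *
a=cv2.imread('pics/top0.png')[:,:,::-1].astype(float); g=grab('top')['color'].astype(float)
for u in (215,230,245,320,335,345): 
    for n,I in (('0',a),('1',g)): print(u,n,I[205:250,u-1:u+2].mean((1,2)).astype(int).tolist())
E
```

```text
215 0 [126, 97, 129, 136, 135, 134, 134, 135, 133, 97, 37, 11, 16, 14, 12, 15, 14, 13, 13, 13, 12, 14, 13, 13, 12, 15, 26, 73, 132, 138, 133, 102, 106, 128, 109, 86, 86, 52, 27, 26, 37, 48, 49, 55, 73]
215 1 [123, 95, 127, 132, 132, 130, 131, 132, 129, 95, 36, 14, 13, 13, 12, 13, 12, 14, 15, 15, 15, 11, 12, 13, 14, 12, 25, 72, 129, 135, 131, 100, 103, 125, 106, 85, 83, 52, 26, 23, 34, 46, 48, 53, 70]
230 0 [134, 135, 136, 137, 136, 133, 97, 38, 22, 36, 47, 48, 53, 59, 56, 51, 54, 47, 38, 33, 31, 28, 22, 31, 85, 134, 140, 136, 106, 107, 130, 108, 84, 87, 58, 48, 48, 48, 50, 50, 57, 77, 90, 91, 91]
230 1 [131, 132, 131, 134, 134, 130, 95, 35, 24, 36, 44, 48, 52, 57, 53, 51, 53, 46, 34, 30, 30, 28, 24, 30, 83, 131, 136, 133, 103, 105, 127, 105, 82, 85, 56, 47, 47, 47, 48, 49, 54, 74, 88, 88, 88]
245 0 [117, 118, 117, 80, 37, 22, 17, 20, 21, 22, 23, 20, 22, 19, 17, 17, 18, 19, 17, 14, 29, 85, 132, 138, 135, 108, 108, 128, 106, 77, 80, 51, 47, 47, 48, 48, 50, 55, 79, 90, 91, 91, 91, 92, 91]
245 1 [115, 115, 114, 79, 37, 19, 18, 21, 19, 21, 22, 21, 19, 16, 17, 18, 15, 17, 13, 13, 29, 83, 1
[... 550 characters left out ...]
, 31, 16, 27, 43, 46, 48, 61, 85, 89, 90, 90, 90, 91, 89, 90, 90, 91, 90, 91, 91, 91, 89, 89, 90, 90, 91, 91, 92, 91, 91, 88, 73]
335 1 [90, 97, 94, 109, 120, 121, 110, 98, 111, 111, 91, 68, 73, 29, 13, 23, 42, 45, 46, 59, 83, 86, 88, 89, 88, 88, 87, 88, 88, 88, 89, 89, 89, 89, 87, 89, 88, 88, 90, 89, 90, 88, 89, 89, 88]
345 0 [41, 39, 42, 42, 50, 94, 114, 113, 91, 39, 42, 45, 44, 45, 46, 45, 49, 67, 88, 88, 89, 89, 88, 89, 89, 88, 89, 88, 88, 89, 90, 89, 90, 89, 89, 91, 90, 91, 91, 90, 91, 90, 90, 90, 89]
345 1 [40, 36, 41, 42, 49, 91, 112, 110, 89, 40, 40, 42, 43, 43, 43, 45, 48, 64, 85, 86, 86, 87, 86, 85, 87, 86, 87, 86, 87, 87, 87, 88, 86, 88, 88, 89, 89, 89, 88, 88, 89, 89, 87, 89, 87]
```

Emit:
servo_tool --targets '[{"dx": 0, "dy": 0, "dz": -0.02, "yaw": 0}, {"dx": 0, "dy": 0, "dz": 0, "yaw": 0}]'

```text
time_s: 4.6
tcp_pos: [485.5, 22.9, 147.0]
tool_rot: [3.139, 0.001, 1.762]
wrist_force: [0.2, -0.1, 0.6]
opening: -0.001
grasp_force: 0.0
```

Emit:
servo_tool --targets '[{"dx": 0, "dy": 0, "dz": -0.04, "yaw": 0}, {"dx": 0, "dy": 0, "dz": -0.04, "yaw": 0}, {"dx": 0, "dy": 0, "dz": 0, "yaw": 0}]'

```text
time_s: 4.9
tcp_pos: [486.6, 22.7, 188.5]
tool_rot: [3.136, 0.002, 1.762]
wrist_force: [0.2, -0.4, -1.3]
opening: -0.001
grasp_force: 0.0
```

```bash
python3 - <<'E'
from h import *
print(pose()[0])
w=grab('wrist'); a=w['color']; b=grab('top')['color']
for r in (100,160,190,210,222,232): print(r,a[r-1:r+2,215:300].mean((0,2)).astype(int).tolist())
print(b[220:235,274:277].mean((1,2)).astype(int).tolist())
for q in (W(-75,12,153.7+0),W(-63,12,153.7),W(-87,12,153.7),W(-75,30,153.7)):print(proj(w,q))
cv2.imwrite('pics/w4.png',cv2.convertScaleAbs(a[:,:,::-1],alpha=1.8))
E
```

```text
[486.64374548  22.66462405 188.53861625]
100 [168, 170, 171, 173, 171, 170, 168, 168, 167, 167, 169, 169, 168, 170, 171, 171, 173, 177, 127, 81, 91, 91, 92, 88, 124, 153, 171, 183, 192, 198, 204, 208, 215, 222, 231, 231, 227, 223, 215, 204, 197, 191, 183, 175, 163, 144, 118, 114, 131, 135, 135, 136, 136, 136, 136, 132, 192, 197, 237, 240, 239, 238, 238, 238, 237, 238, 237, 237, 237, 238, 237, 237, 237, 238, 245, 152, 99, 102, 103, 104, 99, 151, 234, 237, 235]
160 [156, 159, 163, 166, 167, 168, 166, 166, 166, 163, 161, 161, 161, 160, 160, 161, 165, 170, 119, 49, 30, 33, 34, 35, 35, 36, 37, 38, 38, 38, 39, 40, 40, 40, 40, 40, 39, 39, 37, 38, 37, 37, 38, 37, 36, 37, 36, 36, 36, 36, 34, 33, 30, 38, 113, 129, 127, 127, 127, 120, 220, 235, 231, 231, 230, 229, 229, 228, 229, 228, 228, 228, 228, 229, 236, 146, 47, 41, 41, 43, 41, 43, 41, 43, 42]
190 [87, 85, 85, 85, 85, 85, 85, 84, 84, 85, 88, 89, 88, 89, 89, 89, 91, 92, 95, 57, 29, 28, 31, 31, 31, 32, 33, 33, 33, 35, 36, 36, 37, 37, 36, 37, 35, 35, 34, 34, 35, 34, 33, 34, 34, 33, 33, 32, 31, 32, 31, 29, 24, 55, 115, 127, 125, 126, 123, 144,
[... 741 characters left out ...]
 125, 124, 124, 124, 125, 124, 124, 123, 124, 122, 124, 124, 123, 123, 124, 124, 125, 128, 102, 49, 71, 85, 84, 83, 84, 86, 113, 123, 123, 124]
232 [160, 162, 165, 166, 167, 165, 166, 164, 164, 166, 164, 161, 156, 156, 160, 162, 165, 166, 168, 177, 106, 26, 20, 24, 24, 23, 24, 25, 25, 24, 23, 24, 24, 25, 24, 23, 25, 24, 24, 23, 25, 25, 22, 24, 22, 23, 24, 23, 24, 22, 23, 20, 15, 79, 118, 126, 123, 124, 126, 125, 124, 124, 125, 125, 124, 124, 123, 124, 123, 123, 125, 126, 130, 73, 27, 24, 27, 29, 29, 30, 35, 45, 50, 52, 53]
[39, 37, 52, 34, 29, 39, 30, 14, 7, 14, 16, 22, 45, 28, 19]
[254.95990735 184.66806402]
[272.34082163 184.61651924]
[237.57149266 184.72122843]
[254.85419615 159.03960753]
```

View pics/w4.png

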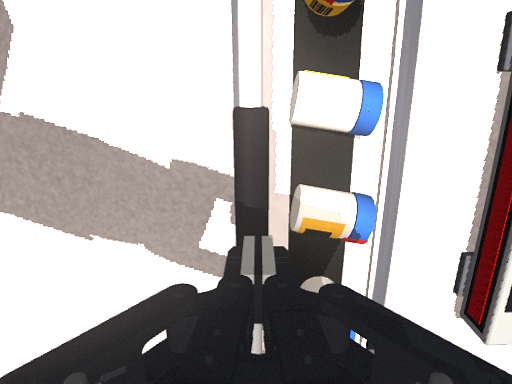

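Emit:
servo_tool --targets '[{"dx": 0, "dy": -0.006, "dz": 0, "yaw": 0}, {"dx": 0, "dy": 0, "dz": 0.024, "yaw": 0}, {"dx": 0, "dy": 0, "dz": 0, "yaw": 0}]'

```text
time_s: 5.3
tcp_pos: [479.6, 22.8, 170.7]
tool_rot: [-3.138, -0.002, 1.762]
wrist_force: [-1.4, -0.1, 0.4]
opening: 0.002
grasp_force: 0.0
```

Emit:
servo_tool --targets '[{"dx": 0, "dy": 0, "dz": 0.01, "yaw": 0}, {"dx": 0, "dy": 0, "dz": 0.01, "yaw": 0}, {"dx": 0, "dy": 0, "dz": 0, "yaw": 0}]'

```text
time_s: 5.6
tcp_pos: [480.9, 22.6, 162.3]
tool_rot: [-3.14, -0.001, 1.762]
wrist_force: [-0.8, -0.6, 0.4]
opening: 0.0
grasp_force: 0.0
```

Emit:
servo_tool --targets '[{"dx": 0, "dy": 0, "dz": 0.01, "yaw": 0}, {"dx": 0, "dy": 0, "dz": 0.01, "yaw": 0}, {"dx": 0, "dy": 0, "dz": 0, "yaw": 0}]'

```text
time_s: 5.9
tcp_pos: [480.9, 22.6, 152.5]
tool_rot: [-3.14, -0.001, 1.762]
wrist_force: [-0.4, 0.2, 0.1]
opening: 0.001
grasp_force: 0.0
```

Emit:
servo_tool --targets '[{"dx": 0, "dy": 0, "dz": 0.01, "yaw": 0}, {"dx": 0, "dy": 0, "dz": 0.01, "yaw": 0}, {"dx": 0, "dy": 0, "dz": 0, "yaw": 0}]'

```text
time_s: 6.2
tcp_pos: [480.9, 22.6, 142.5]
tool_rot: [-3.14, -0.001, 1.762]
wrist_force: [-0.9, 0.8, 0.1]
opening: 0.001
grasp_force: 0.0
```

Emit:
servo_tool --targets '[{"dx": 0, "dy": 0, "dz": 0.01, "yaw": 0}, {"dx": 0, "dy": 0, "dz": 0.01, "yaw": 0}, {"dx": 0, "dy": 0, "dz": 0, "yaw": 0}]'

```text
time_s: 6.5
tcp_pos: [480.8, 22.6, 132.5]
tool_rot: [-3.14, -0.001, 1.762]
wrist_force: [-0.3, 0.6, 0.6]
opening: 0.003
grasp_force: 0.0
```

Emit:
servo_tool --targets '[{"dx": 0, "dy": 0, "dz": 0.01, "yaw": 0}, {"dx": 0, "dy": 0, "dz": 0, "yaw": 0}]'

```text
time_s: 6.7
tcp_pos: [481.1, 22.6, 127.8]
tool_rot: [-3.141, -0.0, 1.762]
wrist_force: [-0.7, 0.5, -0.6]
opening: 0.0
grasp_force: 0.0
```

Emit:
servo_tool --targets '[{"dx": 0, "dy": 0, "dz": 0.01, "yaw": 0}, {"dx": 0, "dy": 0, "dz": 0, "yaw": 0}]'

```text
time_s: 6.9
tcp_pos: [479.3, 22.0, 124.5]
tool_rot: [-3.136, 0.0, 1.763]
wrist_force: [-0.5, -0.6, 1.2]
opening: 0.005
grasp_force: 0.6
```

Emit:
servo_tool --targets '[{"dx": 0, "dy": 0, "dz": 0.01, "yaw": 0}, {"dx": 0, "dy": 0, "dz": 0, "yaw": 0}]'

```text
time_s: 7.1
tcp_pos: [480.2, 22.1, 119.3]
tool_rot: [-3.139, 0.001, 1.763]
wrist_force: [1.3, 0.4, -0.1]
opening: -0.004
grasp_force: 0.0
```

```bash
python3 - <<'E'
from h import *
print(pose()[0])
f=grab('scene')
a=cv2.resize(f['color'][120:190,200:310],(770,490),interpolation=cv2.INTER_CUBIC)
cv2.imwrite('pics/s3.png',cv2.convertScaleAbs(a[:,:,::-1],alpha=1.8))
g=grab('top')['color']; a=cv2.imread('pics/top0.png')[:,:,::-1]
for u in (230,320): print(np.abs(g[205:250,u].astype(int)-a[205:250,u]).max())
E
```

```text
[480.2112716   22.11977356 119.32501525]
56
51
```

View pics/s3.png

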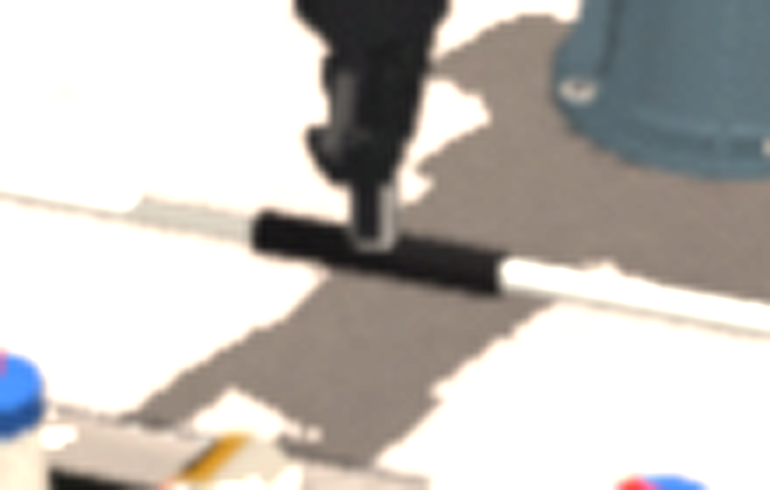

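```bash
python3 - <<'E'
from h import *
p,y,s=pose(); print(p,s['wrist_force'],s['joints'])
f=grab('scene'); g=grab('top'); w=grab('wrist')
a=cv2.imread('pics/top0.png')[:,:,::-1]
for u in (230,260,268,290,320): print(u,a[205:245,u-1:u+2].mean((1,2)).astype(int).tolist(),'\n   ',g['color'][205:245,u-1:u+2].mean((1,2)).astype(int).tolist())
for r in (60,100,150): print('w',r,w['color'][r-1:r+2,215:300].mean((0,2)).astype(int).tolist())
S=cv2.imread('pics/scene0.png')[:,:,::-1]
for u in (240,262): print('s',u,S[140:170,u-1:u+2].mean((1,2)).astype(int).tolist(),'\n   ',f['color'][140:170,u-1:u+2].mean((1,2)).astype(int).tolist())
print('cam w',loc(ray(w,256,192)[0])); print('tip scene z line'); 
o,d=ray(f,253.1,155); print([ (o+d*((x-o[0])/d[0])).round(1) for x in (470,480,490)])
# FK check: height of wrist cam vs tcp along tool
E
```

```text
[481.70540883  22.41397545 118.74744753] [ 0.4330992   1.05817939 -0.20873983] [-2.00308891e-01  5.55845831e-02  1.90676717e+00  3.55716310e-05
  1.17829471e+00 -3.91829808e-01]
230 [134, 135, 136, 137, 136, 133, 97, 38, 22, 36, 47, 48, 53, 59, 56, 51, 54, 47, 38, 33, 31, 28, 22, 31, 85, 134, 140, 136, 106, 107, 130, 108, 84, 87, 58, 48, 48, 48, 50, 50] 
    [131, 131, 132, 133, 134, 130, 94, 37, 22, 33, 45, 48, 52, 55, 55, 53, 53, 46, 34, 31, 29, 28, 23, 29, 83, 131, 135, 136, 136, 136, 132, 109, 102, 123, 109, 83, 42, 46, 48, 48]
260 [34, 20, 19, 32, 40, 42, 42, 42, 44, 44, 46, 45, 47, 48, 48, 50, 50, 53, 70, 123, 120, 52, 16, 18, 23, 16, 12, 26, 43, 47, 47, 48, 49, 51, 58, 80, 90, 89, 90, 89] 
    [53, 51, 51, 48, 47, 47, 48, 50, 45, 40, 35, 39, 37, 34, 28, 27, 28, 29, 50, 115, 123, 125, 127, 124, 66, 22, 11, 13, 13, 12, 14, 39, 47, 49, 56, 78, 87, 88, 88, 87]
268 [15, 12, 12, 14, 13, 15, 13, 14, 12, 13, 14, 14, 14, 13, 14, 24, 66, 126, 128, 70, 23, 15, 20, 19, 9, 14, 27, 37, 46, 48, 48, 49, 49, 63, 88, 91, 92, 90, 91, 92] 
    [64, 68, 72, 78, 81, 81, 78, 74, 69, 66, 63, 62, 60, 
[... 1998 characters left out ...]
4, 234]
s 240 [73, 73, 72, 72, 72, 71, 71, 71, 68, 54, 29, 22, 19, 17, 14, 16, 40, 64, 72, 73, 73, 73, 73, 74, 75, 75, 76, 90, 127, 154] 
    [160, 159, 158, 157, 156, 155, 155, 154, 153, 136, 85, 26, 14, 13, 12, 18, 54, 116, 155, 160, 160, 159, 160, 156, 142, 112, 83, 77, 77, 77]
s 262 [159, 158, 157, 157, 156, 155, 152, 146, 137, 121, 105, 80, 72, 55, 30, 22, 21, 18, 15, 16, 37, 61, 71, 73, 74, 74, 72, 72, 79, 117] 
    [144, 114, 83, 76, 76, 77, 78, 78, 76, 76, 75, 75, 75, 65, 42, 25, 22, 20, 17, 15, 27, 54, 72, 75, 76, 76, 75, 74, 74, 75]
cam w [-78.16800807  75.76303838 299.54608779]
tip scene z line
[array([470. ,  15.2, 143.7]), array([480.,  21., 151.]), array([490. ,  26.9, 158.4])]
```

The bar really was touched, with reported TCP z ≈126 and the bar top at ≈163. So the physical shut tips sit about 33 mm above the reported TCP. I'll use that offset and regrip lower.

Emit:
servo_tool --targets '[{"dx": 0, "dy": 0, "dz": -0.045, "yaw": 0}, {"dx": 0, "dy": 0, "dz": -0.045, "yaw": 0}, {"dx": 0, "dy": -0.02, "dz": 0, "yaw": 0}, {"dx": 0, "dy": 0, "dz": 0, "yaw": 0}, {"dx": 0, "dy": 0, "dz": 0, "yaw": 0}]' --hand -1

```text
time_s: 7.85
tcp_pos: [470.8, 20.7, 162.3]
tool_rot: [-3.14, -0.001, 1.762]
wrist_force: [0.5, 0.0, -1.2]
opening: 0.845
grasp_force: 0.0
```

Emit:
servo_tool --targets '[{"dx": 0, "dy": 0, "dz": 0, "yaw": 0}, {"dx": 0, "dy": 0, "dz": 0, "yaw": 0}, {"dx": 0, "dy": 0, "dz": 0, "yaw": 0}, {"dx": 0, "dy": 0, "dz": 0, "yaw": 0}, {"dx": 0, "dy": 0, "dz": 0, "yaw": 0}]'

```text
time_s: 8.35
tcp_pos: [471.7, 20.6, 163.3]
tool_rot: [-3.141, -0.0, 1.762]
wrist_force: [-0.1, 0.3, 0.3]
opening: 1.001
grasp_force: 0.0
```

Emit:
servo_tool --targets '[{"dx": 0, "dy": 0, "dz": 0.06, "yaw": 0}, {"dx": 0, "dy": 0, "dz": 0.06, "yaw": 0}, {"dx": 0, "dy": 0, "dz": 0.03, "yaw": 0}, {"dx": 0, "dy": 0, "dz": 0, "yaw": 0}, {"dx": 0, "dy": 0, "dz": 0, "yaw": 0}]'

```text
time_s: 8.85
tcp_pos: [471.9, 20.5, 88.7]
tool_rot: [3.142, 0.0, 1.762]
wrist_force: [-0.2, 0.0, -0.3]
opening: 1.004
grasp_force: 0.0
```

Emit:
servo_tool --targets '[{"dx": 0, "dy": 0, "dz": 0, "yaw": 0}, {"dx": 0, "dy": 0, "dz": 0, "yaw": 0}, {"dx": 0, "dy": 0, "dz": 0, "yaw": 0}, {"dx": 0, "dy": 0, "dz": 0, "yaw": 0}, {"dx": 0, "dy": 0, "dz": 0, "yaw": 0}]' --hand 1

```text
time_s: 9.35
tcp_pos: [471.7, 20.5, 88.8]
tool_rot: [-3.142, 0.0, 1.763]
wrist_force: [-2.9, -0.3, 4.1]
opening: 0.264
grasp_force: 39.2
```

Emit:
servo_tool --targets '[{"dx": 0, "dy": 0, "dz": 0, "yaw": 0}, {"dx": 0, "dy": 0, "dz": 0, "yaw": 0}, {"dx": 0, "dy": 0, "dz": 0, "yaw": 0}]'

```text
time_s: 9.65
tcp_pos: [471.5, 20.5, 88.7]
tool_rot: [-3.141, 0.0, 1.763]
wrist_force: [-3.9, -0.8, 6.2]
opening: 0.266
grasp_force: 39.3
```

Emit:
servo_tool --targets '[{"dx": 0, "dy": -0.0274, "dz": 0.0322, "yaw": 0}, {"dx": 0, "dy": -0.0194, "dz": 0.032, "yaw": 0}, {"dx": 0, "dy": -0.0144, "dz": 0.0346, "yaw": 0}, {"dx": 0, "dy": 0, "dz": 0, "yaw": 0}]'

```text
time_s: 10.05
tcp_pos: [442.1, 14.5, 38.0]
tool_rot: [3.139, 0.001, 1.762]
wrist_force: [3.1, 1.0, -1.5]
opening: 0.266
grasp_force: 42.6
```

Emit:
servo_tool --targets '[{"dx": 0, "dy": -0.0092, "dz": 0.0364, "yaw": 0}, {"dx": 0, "dy": -0.003, "dz": 0.0248, "yaw": 0}, {"dx": 0, "dy": 0, "dz": 0.0176, "yaw": 0}, {"dx": 0, "dy": 0, "dz": 0, "yaw": 0}, {"dx": 0, "dy": 0, "dz": 0, "yaw": 0}]'

```text
time_s: 10.55
tcp_pos: [434.9, 13.0, -0.9]
tool_rot: [-3.14, 0.0, 1.763]
wrist_force: [-3.5, -4.7, -0.0]
opening: 0.266
grasp_force: 46.1
```

Emit:
servo_tool --targets '[{"dx": 0, "dy": 0, "dz": 0.006, "yaw": 0}, {"dx": 0, "dy": 0, "dz": 0, "yaw": 0}, {"dx": 0, "dy": 0, "dz": 0, "yaw": 0}]'

```text
time_s: 10.85
tcp_pos: [434.7, 13.0, -3.9]
tool_rot: [-3.14, 0.0, 1.763]
wrist_force: [-3.5, -5.2, -0.2]
opening: 0.267
grasp_force: 46.4
```

Emit:
servo_tool --targets '[{"dx": 0, "dy": 0, "dz": 0.008, "yaw": 0}, {"dx": 0, "dy": 0, "dz": 0, "yaw": 0}, {"dx": 0, "dy": 0, "dz": 0, "yaw": 0}]'

```text
time_s: 11.15
tcp_pos: [434.7, 13.1, -7.8]
tool_rot: [-3.139, 0.0, 1.763]
wrist_force: [-5.8, -4.6, 1.3]
opening: 0.262
grasp_force: 46.8
```

Emit:
servo_tool --targets '[{"dx": 0, "dy": 0, "dz": 0.008, "yaw": 0}, {"dx": 0, "dy": 0, "dz": 0, "yaw": 0}, {"dx": 0, "dy": 0, "dz": 0, "yaw": 0}]'

```text
time_s: 11.45
tcp_pos: [434.7, 12.9, -9.5]
tool_rot: [-3.138, 0.001, 1.764]
wrist_force: [-15.3, -4.2, 30.2]
opening: 0.27
grasp_force: 27.2
```

```bash
python3 - <<'E'
from h import *
p,y,s=pose(); print(p,loc(p),s['wrist_force'])
f=grab('scene'); g=grab('top')
S=f['color']
h=np.hstack([cv2.resize(S[130:240,150:345],(585,330)),]); t=cv2.resize(g['color'][170:260,185:355],(585,270))
cv2.imwrite('pics/b1.png',cv2.convertScaleAbs(np.vstack([h,t])[:,:,::-1],alpha=1.3))
for th in (1.2,1.43,1.571):
  for yy in (-200,0,200): q=W(-125*np.sin(th),yy,55+125*np.cos(th)); print(th,yy,((proj(f,q)-[150,130])*3).round(),((proj(g,q)-[185,170])*[3.44,3]+[0,330]).round())
E
```

```text
[434.69218825  12.92469086  -9.47336805] [-125.88547238   -1.25323376   -9.47336805] [-15.34624826  -4.15855036  30.22057016]
1.2 -200 [168.  67.] [495. 504.]
1.2 0 [321.  96.] [313. 536.]
1.2 200 [486. 126.] [130. 568.]
1.43 -200 [172.  83.] [493. 512.]
1.43 0 [323. 112.] [314. 544.]
1.43 200 [485. 143.] [133. 576.]
1.571 -200 [173.  94.] [491. 515.]
1.571 0 [323. 123.] [314. 546.]
1.571 200 [484. 154.] [135. 578.]
```

View pics/b1.png

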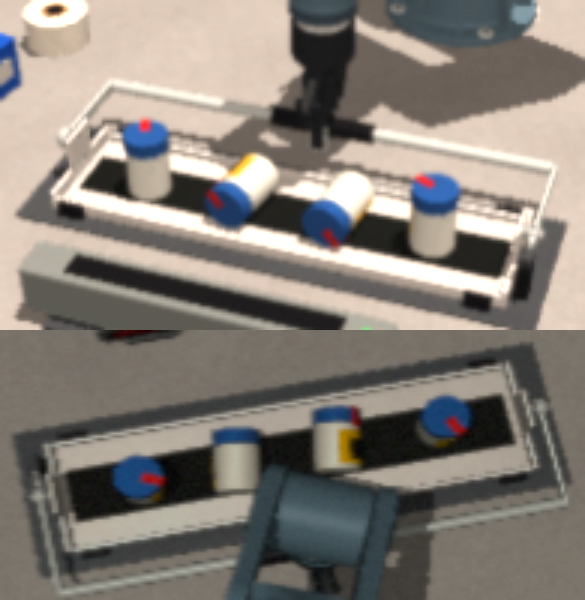

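Emit:
servo_tool --targets '[{"dx": 0, "dy": 0, "dz": -0.01, "yaw": 0}, {"dx": 0, "dy": 0, "dz": 0, "yaw": 0}, {"dx": 0, "dy": 0, "dz": 0, "yaw": 0}, {"dx": 0, "dy": 0, "dz": 0, "yaw": 0}, {"dx": 0, "dy": 0, "dz": 0, "yaw": 0}]' --hand -1

```text
time_s: 12.05
tcp_pos: [435.4, 13.7, -6.7]
tool_rot: [-3.141, -0.0, 1.762]
wrist_force: [0.1, 1.0, -0.0]
opening: 0.998
grasp_force: 0.0
```

Emit:
servo_tool --targets '[{"dx": 0, "dy": 0, "dz": 0, "yaw": 0}, {"dx": 0, "dy": 0, "dz": 0, "yaw": 0}, {"dx": 0, "dy": 0, "dz": -0.09, "yaw": 0}, {"dx": 0, "dy": 0, "dz": -0.09, "yaw": 0}, {"dx": 0, "dy": 0, "dz": -0.09, "yaw": 0}]'

```text
time_s: 12.55
tcp_pos: [435.0, 13.8, 129.7]
tool_rot: [-3.14, -0.001, 1.762]
wrist_force: [-0.2, 0.5, -0.7]
opening: 1.001
grasp_force: 0.0
```

Emit:
servo_tool --targets '[{"dx": 0, "dy": 0, "dz": 0, "yaw": 0.0475}, {"dx": 0, "dy": 0, "dz": 0, "yaw": 0.0475}, {"dx": 0, "dy": 0, "dz": 0, "yaw": 0.0475}, {"dx": 0, "dy": 0, "dz": 0, "yaw": 0.0475}, {"dx": 0, "dy": 0, "dz": 0, "yaw": 0.0475}]'

```text
time_s: 13.05
tcp_pos: [435.5, 13.6, 128.5]
tool_rot: [-3.142, 0.0, 1.01]
wrist_force: [-1.2, -1.1, -0.6]
opening: 1.0
grasp_force: 0.0
```

Emit:
servo_tool --targets '[{"dx": 0, "dy": 0, "dz": 0, "yaw": 0.0475}, {"dx": 0, "dy": 0, "dz": 0, "yaw": 0.0475}, {"dx": 0, "dy": 0, "dz": 0, "yaw": 0.0475}, {"dx": 0, "dy": 0, "dz": 0, "yaw": 0.0475}, {"dx": 0, "dy": 0, "dz": 0, "yaw": 0.0475}]'

```text
time_s: 13.55
tcp_pos: [435.5, 13.6, 128.5]
tool_rot: [-3.141, 0.0, 0.264]
wrist_force: [-0.3, 0.0, 0.4]
opening: 0.999
grasp_force: 0.0
```

```bash
cat >> h.py <<'E'
def lids(g=None):
    g=g or grab('top'); I=g['color']; hsv=cv2.cvtColor(I,cv2.COLOR_RGB2HSV)
    s=8; b=cv2.inRange(hsv,(100,110,40),(130,255,255)); r=cv2.inRange(hsv,(0,150,70),(8,255,255))|cv2.inRange(hsv,(172,150,70),(180,255,255))
    roi=np.zeros_like(b); q=np.array([proj(g,W(x,y,70)) for x,y in((-95,-275),(85,-275),(85,275),(-95,275))],np.int32); cv2.fillPoly(roi,[q],255)
    b&=roi; r&=roi; m=cv2.morphologyEx(b|r,cv2.MORPH_CLOSE,np.ones((3,3)))
    n,L,st,ce=cv2.connectedComponentsWithStats(m); out=[]
    for i in range(1,n):
        if st[i,4]<25: continue
        p=loc(onz(g,*ce[i],90)); rr=np.argwhere((r>0)&(L==i)); a=None
        if len(rr):
            q=loc(onz(g,*rr[:,::-1].mean(0),90)); a=round(float(np.degrees(np.arctan2(q[1]-p[1],q[0]-p[0]))))
        print('lid',p[:2].round(1),'area',st[i,4],'seal deg',a,'npx',len(rr)); out.append((p,a))
    return out
E
python3 - <<'E'
from h import *
g=grab('top'); lids(g)
# reader yaw: front edge from red window/grey bar
hsv=cv2.cvtColor(g['color'],cv2.COLOR_RGB2HSV); r=cv2.inRange(hsv,(0,150,50),(8,255,255))|cv2.inRange(hsv,(172,150,50),(180,255,255)); r[175:]=0;r[:130]=0;r[:,:200]=0;r[:,330:]=0
p=np.argwhere(r)[:,::-1]; W3=np.array([onz(g,*x,40) for x in p]); v=np.linalg.svd(W3[:,:2]-W3[:,:2].mean(0))[2][0]; print('reader yaw',np.arctan(-v[0]/v[1]),len(p),loc(W3.mean(0)))
y=CY
plan((W(4.5,-171,130),y),(W(4.5,-171,5),y))
E
```

```text
lid [   3.9 -172.7] area 157 seal deg -151 npx 14
lid [ 32.2 -52.2] area 38 seal deg None npx 0
lid [26.6 58.3] area 50 seal deg None npx 0
lid [ -3.9 172.8] area 164 seal deg -109 npx 17
reader yaw 0.19571765565631966 4 [199.23037207  99.70260001  40.        ]
t 13.6 local [-124.9   -0.7  128.5] yaw 0.256 F [ 0.1 -0.   1.1] op 1.001 gf 0.0
 turn 1 x yaw 0.0202
 move 5 x [ 0.0518  0.0681 -0.0006]
 move 3 x [0.     0.     0.0833]
```

Emit:
servo_tool --targets '[{"dx": 0, "dy": 0, "dz": 0, "yaw": 0.02}, {"dx": 0.0518, "dy": 0.0685, "dz": 0, "yaw": 0}, {"dx": 0.0518, "dy": 0.0685, "dz": 0, "yaw": 0}, {"dx": 0.0518, "dy": 0.0685, "dz": 0, "yaw": 0}, {"dx": 0.0518, "dy": 0.0685, "dz": 0, "yaw": 0}]'

```text
time_s: 14.1
tcp_pos: [566.3, -100.2, 128.3]
tool_rot: [-3.141, 0.0, 0.211]
wrist_force: [0.0, 0.1, 0.0]
opening: 0.998
grasp_force: 0.0
```

Emit:
servo_tool --targets '[{"dx": 0.0518, "dy": 0.0685, "dz": 0, "yaw": 0}, {"dx": 0, "dy": 0, "dz": 0, "yaw": 0}, {"dx": 0, "dy": 0, "dz": 0.08, "yaw": 0}, {"dx": 0, "dy": 0, "dz": 0.04, "yaw": 0}, {"dx": 0, "dy": 0, "dz": 0.04, "yaw": 0}]'

```text
time_s: 14.6
tcp_pos: [596.5, -126.7, 46.9]
tool_rot: [-3.14, 0.002, 0.21]
wrist_force: [0.2, -0.1, 0.3]
opening: 0.995
grasp_force: 0.0
```

Emit:
servo_tool --targets '[{"dx": 0, "dy": 0, "dz": 0.04, "yaw": 0}, {"dx": 0, "dy": 0, "dz": 0.04, "yaw": 0}, {"dx": 0, "dy": 0, "dz": 0, "yaw": 0}]'

```text
time_s: 14.9
tcp_pos: [594.5, -125.8, 5.4]
tool_rot: [-3.138, 0.005, 0.21]
wrist_force: [-0.3, 0.3, -0.5]
opening: 0.997
grasp_force: 0.0
```

Emit:
servo_tool --targets '[{"dx": 0, "dy": 0, "dz": 0, "yaw": 0}, {"dx": 0, "dy": 0, "dz": 0, "yaw": 0}, {"dx": 0, "dy": 0, "dz": 0, "yaw": 0}, {"dx": 0, "dy": 0, "dz": 0, "yaw": 0}, {"dx": 0, "dy": 0, "dz": 0, "yaw": 0}]' --hand 1 --force 30

```text
time_s: 15.4
tcp_pos: [599.1, -128.1, 10.5]
tool_rot: [3.14, -0.003, 0.207]
wrist_force: [-0.7, -1.4, 7.2]
opening: 0.622
grasp_force: 32.2
```

```bash
python3 - <<'E'
from h import *
plan((W(0,-172.5,20),CY))
E
```

```text
t 15.4 local [   8.4 -171.2   10.5] yaw 0.207 F [-0.7 -1.4  7.2] op 0.622 gf 32.2
 turn 1 x yaw 0.0046
 move 1 x [-0.0168  0.0026 -0.019 ]
```

Emit:
servo_tool --targets '[{"dx": 0, "dy": 0, "dz": -0.03, "yaw": 0}, {"dx": -0.025, "dy": 0, "dz": 0, "yaw": 0}, {"dx": 0, "dy": 0, "dz": 0, "yaw": -0.0466}, {"dx": 0, "dy": 0, "dz": 0, "yaw": -0.0466}, {"dx": 0, "dy": 0, "dz": 0, "yaw": -0.0466}]'

```text
time_s: 15.9
tcp_pos: [585.1, -129.6, 24.3]
tool_rot: [-3.141, -0.0, 0.653]
wrist_force: [0.4, 0.1, -3.1]
opening: 0.624
grasp_force: 32.2
```

Emit:
servo_tool --targets '[{"dx": 0, "dy": 0, "dz": 0, "yaw": -0.0466}, {"dx": 0, "dy": 0, "dz": 0, "yaw": -0.0466}, {"dx": 0, "dy": 0, "dz": 0, "yaw": -0.0466}, {"dx": 0, "dy": 0, "dz": 0, "yaw": -0.0466}, {"dx": 0, "dy": 0, "dz": 0, "yaw": -0.0466}]'

```text
time_s: 16.4
tcp_pos: [585.1, -129.6, 24.2]
tool_rot: [-3.141, -0.0, 1.385]
wrist_force: [0.6, 0.1, -2.0]
opening: 0.626
grasp_force: 32.2
```

Emit:
servo_tool --targets '[{"dx": 0, "dy": 0, "dz": 0, "yaw": -0.0466}, {"dx": 0, "dy": 0, "dz": 0, "yaw": -0.0466}, {"dx": 0, "dy": 0, "dz": 0, "yaw": -0.0466}, {"dx": 0, "dy": 0, "dz": 0, "yaw": -0.0466}, {"dx": 0, "dy": 0, "dz": 0, "yaw": -0.0466}]'

```text
time_s: 16.9
tcp_pos: [585.1, -129.5, 24.2]
tool_rot: [-3.141, -0.001, 2.117]
wrist_force: [-0.0, 0.1, -1.5]
opening: 0.62
grasp_force: 32.2
```

Emit:
servo_tool --targets '[{"dx": 0, "dy": 0, "dz": 0, "yaw": -0.0466}, {"dx": 0, "dy": 0, "dz": 0, "yaw": -0.0466}, {"dx": 0, "dy": 0, "dz": 0, "yaw": -0.0466}, {"dx": 0, "dy": 0, "dz": 0, "yaw": -0.0466}, {"dx": 0, "dy": 0, "dz": 0, "yaw": -0.0466}]'

```text
time_s: 17.4
tcp_pos: [585.1, -129.6, 24.2]
tool_rot: [3.141, -0.001, 2.849]
wrist_force: [-0.1, 0.0, -2.3]
opening: 0.623
grasp_force: 32.2
```

Emit:
servo_tool --targets '[{"dx": 0, "dy": 0, "dz": 0, "yaw": 0}, {"dx": 0, "dy": 0, "dz": 0.02, "yaw": 0}, {"dx": 0, "dy": 0, "dz": 0.01, "yaw": 0}, {"dx": 0, "dy": 0, "dz": 0, "yaw": 0}, {"dx": 0, "dy": 0, "dz": 0, "yaw": 0}]'

```text
time_s: 17.9
tcp_pos: [585.9, -129.9, 9.7]
tool_rot: [3.141, 0.001, 2.84]
wrist_force: [-3.2, 1.6, 9.9]
opening: 0.624
grasp_force: 33.2
```

```bash
python3 - <<'E'
from h import *
plan((W(0,-172.5,20),CY+2.6)); lids()
E
```

```text
t 17.9 local [  -4.9 -170.4    9.7] yaw 2.84 F [-3.2  1.6  9.9] op 0.624 gf 33.2
 turn 1 x yaw 0.0149
 move 1 x [-0.0106  0.0014 -0.0206]
lid [ 30.9 -53.9] area 43 seal deg -121 npx 3
lid [26.8 58.5] area 51 seal deg None npx 0
lid [ -3.8 172.7] area 166 seal deg -111 npx 18
```

Emit:
servo_tool --targets '[{"dx": 0, "dy": 0, "dz": 0, "yaw": 0}, {"dx": 0, "dy": 0, "dz": 0, "yaw": 0}, {"dx": 0, "dy": 0, "dz": 0, "yaw": 0}, {"dx": 0, "dy": 0, "dz": 0, "yaw": 0}, {"dx": 0, "dy": 0, "dz": 0, "yaw": 0}]' --hand -1

```text
time_s: 18.45
tcp_pos: [585.3, -129.9, 8.3]
tool_rot: [3.142, -0.0, 2.842]
wrist_force: [-0.1, 0.4, -0.4]
opening: 1.002
grasp_force: 0.0
```

Emit:
servo_tool --targets '[{"dx": 0, "dy": 0, "dz": -0.04, "yaw": 0}, {"dx": 0, "dy": 0, "dz": -0.08, "yaw": 0}, {"dx": 0, "dy": 0, "dz": -0.08, "yaw": 0}, {"dx": 0, "dy": 0, "dz": -0.04, "yaw": 0}, {"dx": 0, "dy": 0, "dz": 0, "yaw": 0}]'

```text
time_s: 18.95
tcp_pos: [588.1, -131.0, 132.8]
tool_rot: [-3.141, 0.008, 2.842]
wrist_force: [0.0, 0.1, -0.8]
opening: 0.996
grasp_force: 0.0
```

```bash
python3 - <<'E'
from h import *
plan((W(-3.8,172.8,128),2.84),(W(-3.8,172.8,8),2.84)); lids()
E
```

```text
t 18.9 local [  -2.9 -171.9  132.8] yaw 2.842 F [ 0.   0.1 -0.8] op 0.996 gf 0.0
 turn 1 x yaw 0.0008
 move 7 x [0.047  0.0866 0.0014]
 move 3 x [0.   0.   0.08]
lid [  -5.1 -165.7] area 108 seal deg None npx 0
lid [ 30.8 -56. ] area 46 seal deg -116 npx 4
lid [26.7 58. ] area 49 seal deg None npx 0
lid [ -3.9 172.9] area 163 seal deg -109 npx 17
```

Emit:
servo_tool --targets '[{"dx": 0.0461, "dy": 0.0866, "dz": 0, "yaw": 0}, {"dx": 0.0461, "dy": 0.0866, "dz": 0, "yaw": 0}, {"dx": 0.0461, "dy": 0.0866, "dz": 0, "yaw": 0}, {"dx": 0.0461, "dy": 0.0866, "dz": 0, "yaw": 0}, {"dx": 0.0461, "dy": 0.0866, "dz": 0, "yaw": 0}]'

```text
time_s: 19.5
tcp_pos: [536.9, 112.6, 126.3]
tool_rot: [-3.141, -0.003, 2.842]
wrist_force: [0.8, -0.3, 0.2]
opening: 1.005
grasp_force: 0.0
```

Emit:
servo_tool --targets '[{"dx": 0.0461, "dy": 0.0866, "dz": 0, "yaw": 0}, {"dx": 0.0461, "dy": 0.0866, "dz": 0, "yaw": 0}, {"dx": 0, "dy": 0, "dz": 0, "yaw": 0}, {"dx": 0, "dy": 0, "dz": 0, "yaw": 0}, {"dx": 0, "dy": 0, "dz": 0, "yaw": 0}]'

```text
time_s: 20.0
tcp_pos: [520.1, 206.2, 127.3]
tool_rot: [-3.14, -0.002, 2.842]
wrist_force: [-0.3, -0.4, 0.3]
opening: 0.996
grasp_force: 0.0
```

```bash
python3 - <<'E'
from h import *
plan((W(-3.8,172.8,128),2.84),(W(-3.8,172.8,8),2.84)); lids()
E
```

```text
t 20.0 local [ -5.  172.1 127.3] yaw 2.842 F [-0.3 -0.4  0.3] op 0.996 gf 0.0
 turn 1 x yaw 0.0006
 move 1 x [-0.0015  0.0025 -0.0014]
 move 3 x [0.   0.   0.08]
lid [  32.3 -143.3] area 150 seal deg -4 npx 14
lid [ 31.  -54.2] area 42 seal deg -122 npx 3
lid [27.3 60.9] area 51 seal deg None npx 0
lid [-16.  179.8] area 58 seal deg -70 npx 1
```

Emit:
servo_tool --targets '[{"dx": -0.0015, "dy": 0.0025, "dz": 0.06, "yaw": 0}, {"dx": 0, "dy": 0, "dz": 0.06, "yaw": 0}, {"dx": 0, "dy": 0, "dz": 0.06, "yaw": 0}, {"dx": 0, "dy": 0, "dz": 0.06, "yaw": 0}, {"dx": 0, "dy": 0, "dz": 0, "yaw": 0}]'

```text
time_s: 20.55
tcp_pos: [518.1, 205.8, 4.2]
tool_rot: [-3.137, -0.008, 2.84]
wrist_force: [-0.0, -1.0, -0.0]
opening: 0.999
grasp_force: 0.0
```

Emit:
servo_tool --targets '[{"dx": 0, "dy": 0, "dz": 0, "yaw": 0}, {"dx": 0, "dy": 0, "dz": 0, "yaw": 0}, {"dx": 0, "dy": 0, "dz": 0, "yaw": 0}, {"dx": 0, "dy": 0, "dz": 0, "yaw": 0}, {"dx": 0, "dy": 0, "dz": 0, "yaw": 0}]' --hand 1

```text
time_s: 21.05
tcp_pos: [523.6, 208.2, 10.8]
tool_rot: [3.14, 0.004, 2.843]
wrist_force: [0.5, -3.1, 6.7]
opening: 0.626
grasp_force: 32.1
```

Emit:
servo_tool --targets '[{"dx": 0, "dy": 0, "dz": -0.03, "yaw": 0}, {"dx": 0, "dy": 0, "dz": 0, "yaw": -0.047}, {"dx": 0, "dy": 0, "dz": 0, "yaw": -0.047}, {"dx": 0, "dy": 0, "dz": 0, "yaw": -0.047}, {"dx": 0, "dy": 0, "dz": 0, "yaw": -0.047}]'

```text
time_s: 21.55
tcp_pos: [521.6, 208.6, 24.6]
tool_rot: [3.141, 0.001, -2.844]
wrist_force: [-0.5, 0.7, -0.7]
opening: 0.624
grasp_force: 32.1
```

Emit:
servo_tool --targets '[{"dx": 0, "dy": 0, "dz": 0, "yaw": -0.047}, {"dx": 0, "dy": 0, "dz": 0, "yaw": -0.047}, {"dx": 0, "dy": 0, "dz": 0, "yaw": -0.047}, {"dx": 0, "dy": 0, "dz": 0, "yaw": -0.047}, {"dx": 0, "dy": 0, "dz": 0, "yaw": -0.047}]'

```text
time_s: 22.05
tcp_pos: [521.6, 208.6, 24.6]
tool_rot: [-3.141, 0.001, -2.105]
wrist_force: [0.1, 0.2, -1.2]
opening: 0.624
grasp_force: 32.0
```

Emit:
servo_tool --targets '[{"dx": 0, "dy": 0, "dz": 0, "yaw": -0.047}, {"dx": 0, "dy": 0, "dz": 0, "yaw": -0.047}, {"dx": 0, "dy": 0, "dz": 0, "yaw": -0.047}, {"dx": 0, "dy": 0, "dz": 0, "yaw": -0.047}, {"dx": 0, "dy": 0, "dz": 0, "yaw": 0}]'

```text
time_s: 22.55
tcp_pos: [521.6, 208.6, 24.5]
tool_rot: [-3.141, 0.0, -1.52]
wrist_force: [-0.1, 0.3, -1.4]
opening: 0.623
grasp_force: 32.0
```

```bash
python3 - <<'E'
from h import *
plan((W(0,172.8,10),pose()[1])); lids()
E
```

```text
t 22.6 local [ -3.  174.1  24.5] yaw -1.52 F [-0.1  0.3 -1.4] op 0.623 gf 32.0
 move 1 x [ 0.0017 -0.0064  0.029 ]
lid [  32.3 -143.3] area 150 seal deg -4 npx 14
lid [ 30.5 -55.9] area 48 seal deg -115 npx 6
lid [27.5 60.8] area 50 seal deg None npx 0
```

Place L with x≈0, release and rise, then unwind the yaw for the lying jars.

Emit:
servo_tool --targets '[{"dx": 0, "dy": -0.006, "dz": 0, "yaw": 0}, {"dx": 0, "dy": 0, "dz": 0.02, "yaw": 0}, {"dx": 0, "dy": 0, "dz": 0.009, "yaw": 0}, {"dx": 0, "dy": 0, "dz": 0, "yaw": 0}, {"dx": 0, "dy": 0, "dz": 0, "yaw": 0}]'

```text
time_s: 23.1
tcp_pos: [525.3, 208.4, 10.6]
tool_rot: [-3.141, -0.0, -1.522]
wrist_force: [-5.3, -1.5, 16.0]
opening: 0.622
grasp_force: 33.4
```

Emit:
servo_tool --targets '[{"dx": 0, "dy": 0, "dz": 0, "yaw": 0}, {"dx": 0, "dy": 0, "dz": 0, "yaw": 0}, {"dx": 0, "dy": 0, "dz": 0, "yaw": 0}, {"dx": 0, "dy": 0, "dz": 0, "yaw": 0}, {"dx": 0, "dy": 0, "dz": 0, "yaw": 0}]' --hand -1

```text
time_s: 23.6
tcp_pos: [524.4, 208.4, 8.8]
tool_rot: [3.141, -0.0, -1.521]
wrist_force: [-0.2, 0.3, -0.9]
opening: 0.997
grasp_force: 0.0
```

Emit:
servo_tool --targets '[{"dx": 0, "dy": 0, "dz": -0.04, "yaw": 0}, {"dx": 0, "dy": 0, "dz": -0.08, "yaw": 0}, {"dx": 0, "dy": 0, "dz": -0.08, "yaw": 0}, {"dx": 0, "dy": 0, "dz": -0.04, "yaw": 0}, {"dx": 0, "dy": 0, "dz": 0, "yaw": 0.0475}]'

```text
time_s: 24.1
tcp_pos: [527.5, 209.0, 133.5]
tool_rot: [-3.134, 0.002, -1.672]
wrist_force: [0.3, 1.4, 0.3]
opening: 1.002
grasp_force: 0.0
```

Emit:
servo_tool --targets '[{"dx": 0, "dy": 0, "dz": 0, "yaw": 0.0475}, {"dx": 0, "dy": 0, "dz": 0, "yaw": 0.0475}, {"dx": 0, "dy": 0, "dz": 0, "yaw": 0.0475}, {"dx": 0, "dy": 0, "dz": 0, "yaw": 0.0475}, {"dx": 0, "dy": 0, "dz": 0, "yaw": 0.0475}]'

```text
time_s: 24.6
tcp_pos: [524.5, 208.4, 128.9]
tool_rot: [3.141, -0.0, -2.423]
wrist_force: [-0.2, -0.2, -0.0]
opening: 1.003
grasp_force: 0.0
```

Emit:
servo_tool --targets '[{"dx": 0, "dy": 0, "dz": 0, "yaw": 0.0475}, {"dx": 0, "dy": 0, "dz": 0, "yaw": 0.0475}, {"dx": 0, "dy": 0, "dz": 0, "yaw": 0.0475}, {"dx": 0, "dy": 0, "dz": 0, "yaw": 0.0475}, {"dx": 0, "dy": 0, "dz": 0, "yaw": 0.0475}]'

```text
time_s: 25.1
tcp_pos: [524.5, 208.4, 128.9]
tool_rot: [-3.142, -0.0, 3.114]
wrist_force: [-0.4, -0.4, -0.0]
opening: 1.0
grasp_force: 0.0
```

```bash
python3 - <<'E'
from h import *
g=grab('top'); 
plan((W(-60,40,220),CY+np.pi)); lids(g)
E
```

```text
t 25.1 local [ -0.3 173.4 128.9] yaw 3.107 F [-0.2  0.3  0.4] op 0.999 gf 0.0
 turn 2 x yaw -0.0362
 move 4 x [ 0.0299 -0.0667 -0.0455]
lid [  32.1 -143.4] area 151 seal deg -4 npx 14
lid [ 30.6 -56.3] area 47 seal deg -119 npx 4
lid [27.3 60.5] area 49 seal deg None npx 0
lid [-10.3 178.7] area 74 seal deg None npx 0
```

Emit:
servo_tool --targets '[{"dx": 0, "dy": 0, "dz": 0, "yaw": -0.028}, {"dx": 0.02, "dy": -0.085, "dz": -0.036, "yaw": 0}, {"dx": 0.02, "dy": -0.085, "dz": -0.036, "yaw": 0}, {"dx": 0.02, "dy": -0.085, "dz": -0.036, "yaw": 0}, {"dx": 0.02, "dy": -0.085, "dz": -0.036, "yaw": 0}]'

```text
time_s: 25.65
tcp_pos: [495.5, 34.8, 201.7]
tool_rot: [-3.142, 0.0, -3.071]
wrist_force: [1.1, -0.3, -0.3]
opening: 0.998
grasp_force: 0.0
```

Emit:
servo_tool --targets '[{"dx": 0, "dy": 0, "dz": 0, "yaw": 0}, {"dx": 0, "dy": 0, "dz": 0, "yaw": 0}, {"dx": 0, "dy": 0, "dz": 0, "yaw": 0}]'

```text
time_s: 25.95
tcp_pos: [495.7, 36.8, 200.5]
tool_rot: [3.141, -0.001, -3.073]
wrist_force: [0.4, 1.6, -0.1]
opening: 1.001
grasp_force: 0.0
```

```bash
cat >> h.py <<'E'
def wblobs(w,z=64,lo=(100,110,40),hi=(130,255,255),amin=150):
    hsv=cv2.cvtColor(w['color'],cv2.COLOR_RGB2HSV); m=cv2.inRange(hsv,lo,hi)
    for c in cv2.findContours(m,cv2.RETR_EXTERNAL,cv2.CHAIN_APPROX_NONE)[0]:
        if cv2.contourArea(c)<amin: continue
        P=np.array([loc(onz(w,*q[0],z))[:2] for q in c],np.float32); r=cv2.minAreaRect(P)
        print('blob z',z,'c',np.round(r[0],1),'size',np.round(r[1],1),'ang',round(r[2],1),'px',c[:,0].min(0),c[:,0].max(0),'xr',P[:,0].min().round(1),P[:,0].max().round(1),'yr',P[:,1].min().round(1),P[:,1].max().round(1))
E
python3 - <<'E'
from h import *
plan((W(0,0,200),pose()[1]))
w=grab('wrist','w5.png')
wblobs(w,37); wblobs(w,90); wblobs(w,37,(18,140,90),(35,255,255),20); wblobs(w,90,(0,150,70),(8,255,255),20)
E
```

```text
t 25.9 local [-61.4  10.5 200.5] yaw -3.073 F [ 0.4  1.6 -0.1] op 1.001 gf 0.0
 move 2 x [-0.0623 -0.0028  0.0005]
blob z 37 c [  43.9 -181.2] size [24.6 74.6] ang 37.4 px [ 95 251] [137 292] xr 23.3 76.3 yr -206.8 -145.1
blob z 37 c [ 47.9 -57.6] size [27.  50.7] ang 1.3 px [192 247] [231 270] xr 33.9 61.5 yr -82.8 -32.5
blob z 37 c [40.3 57.1] size [53.3 31. ] ang 80.0 px [286 230] [331 255] xr 20.4 56.2 yr 31.7 85.1
blob z 37 c [ 20.3 197.3] size [73.6 62.9] ang 39.9 px [397 186] [457 240] xr -13.2 54.9 yr 161.7 231.8
blob z 90 c [  16.1 -150.2] size [20.8 63.1] ang 37.4 px [ 95 251] [137 292] xr -1.4 43.5 yr -171.9 -119.6
blob z 90 c [ 19.5 -45.6] size [22.8 42.9] ang 1.3 px [192 247] [231 270] xr 7.6 31.0 yr -66.9 -24.4
blob z 90 c [13.1 51.5] size [45.1 26.2] ang 80.0 px [286 230] [331 255] xr -3.8 26.5 yr 30.0 75.1
blob z 90 c [ -3.9 170.1] size [62.3 53.3] ang 39.9 px [397 186] [457 240] xr -32.2 25.4 yr 140.0 199.3
blob z 37 c [  1.3 -69.5] size [21.  52.6] ang 79.9 px [186 203] [204 246] xr -26.3 28.9 yr -82.9 -55.7
blob z 90 c [ 12.6 -68.8] size [ 4.1 24.7] ang 79.1 px [186 245] [190 267] xr 0.1 25.0 yr -72.3 -65.1
blob z 90 c [ 16.7 172. ] size [10.1 21.7] ang 82.2 px [422 222] [435 242] xr 5.4 28.0 yr 165.5 177.9
```

View pics/w5.png

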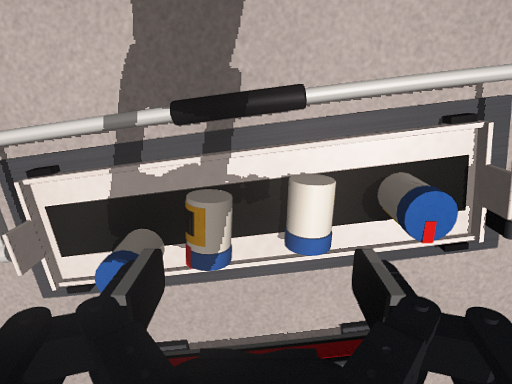

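Emit:
servo_tool --targets '[{"dx": 0, "dy": 0, "dz": 0, "yaw": 0.01}, {"dx": -0.0667, "dy": 0.041, "dz": 0, "yaw": 0}, {"dx": -0.0667, "dy": 0.041, "dz": 0, "yaw": 0}, {"dx": -0.0667, "dy": 0.041, "dz": 0, "yaw": 0}, {"dx": 0, "dy": 0, "dz": 0, "yaw": 0}]' --force 20

```text
time_s: 26.5
tcp_pos: [595.7, 105.0, 198.9]
tool_rot: [3.14, -0.002, -3.101]
wrist_force: [-0.2, -0.5, -0.1]
opening: 0.998
grasp_force: 0.0
```

Emit:
servo_tool --targets '[{"dx": 0, "dy": 0, "dz": 0.08, "yaw": 0}, {"dx": 0, "dy": 0, "dz": 0.08, "yaw": 0}, {"dx": 0, "dy": 0, "dz": 0.08, "yaw": 0}, {"dx": 0, "dy": 0, "dz": 0, "yaw": 0}, {"dx": 0, "dy": 0, "dz": 0, "yaw": 0}]'

```text
time_s: 27.0
tcp_pos: [592.9, 101.9, 80.8]
tool_rot: [3.141, -0.002, -3.105]
wrist_force: [-0.1, 0.6, 0.4]
opening: 1.001
grasp_force: 0.0
```

```bash
python3 - <<'E'
from h import *
plan((W(47,55.5,-20),pose()[1]))
w=grab('wrist'); wblobs(w,64); wblobs(w,37)
E
```

```text
t 27.0 local [46.4 55.7 80.8] yaw -3.105 F [-0.1  0.6  0.4] op 1.001 gf 0.0
 move 3 x [-0.0004 -0.0001  0.0672]
blob z 64 c [ 33.8 -45.9] size [54.6 25.3] ang 88.0 px [ 61 194] [139 235] xr 20.3 46.3 yr -73.3 -18.2
blob z 64 c [28.6 57.8] size [47.4 24.4] ang 81.1 px [218 167] [293 204] xr 13.0 41.9 yr 34.3 82.6
blob z 64 c [  3.4 184.8] size [69.4 60.3] ang 86.3 px [400  62] [511 164] xr -26.6 34.2 yr 150.0 219.2
blob z 37 c [ 42.3 -61.4] size [62.  28.7] ang 88.0 px [ 61 194] [139 235] xr 27.0 56.5 yr -92.6 -30.0
blob z 37 c [36.4 56.4] size [53.9 27.8] ang 81.1 px [218 167] [293 204] xr 18.7 51.5 yr 29.7 84.6
blob z 37 c [  7.7 200.7] size [78.9 68.5] ang 86.3 px [400  62] [511 164] xr -26.4 42.7 yr 161.2 239.8
```

Emit:
servo_tool --targets '[{"dx": 0, "dy": 0, "dz": 0.07, "yaw": 0}, {"dx": 0, "dy": 0, "dz": 0.07, "yaw": 0}, {"dx": 0, "dy": 0, "dz": 0.04, "yaw": 0}, {"dx": 0, "dy": 0, "dz": 0.021, "yaw": 0}, {"dx": 0, "dy": 0, "dz": 0, "yaw": 0}]'

```text
time_s: 27.55
tcp_pos: [594.6, 101.2, -18.6]
tool_rot: [-3.142, 0.001, -3.106]
wrist_force: [-0.8, 0.2, 0.1]
opening: 1.001
grasp_force: 0.0
```

Emit:
servo_tool --targets '[{"dx": 0, "dy": 0, "dz": 0, "yaw": 0}, {"dx": 0, "dy": 0, "dz": 0, "yaw": 0}, {"dx": 0, "dy": 0, "dz": 0, "yaw": 0}, {"dx": 0, "dy": 0, "dz": 0, "yaw": 0}, {"dx": 0, "dy": 0, "dz": 0, "yaw": 0}]' --hand 1

```text
time_s: 28.05
tcp_pos: [595.7, 101.1, -17.3]
tool_rot: [-3.141, 0.004, -3.106]
wrist_force: [-1.1, -0.3, 6.8]
opening: 0.617
grasp_force: 20.0
```

Emit:
servo_tool --targets '[{"dx": 0, "dy": 0, "dz": -0.01, "yaw": 0}, {"dx": 0, "dy": 0, "dz": -0.01, "yaw": 0}, {"dx": 0, "dy": 0, "dz": -0.01, "yaw": 0}, {"dx": 0, "dy": 0, "dz": 0, "yaw": 0}]'

```text
time_s: 28.45
tcp_pos: [594.5, 101.1, -3.4]
tool_rot: [-3.142, 0.001, -3.106]
wrist_force: [0.2, -0.9, -0.6]
opening: 0.616
grasp_force: 21.2
```

```bash
python3 - <<'E'
from h import *
plan((W(47,55.5,-20),pose()[1]))
f=grab('scene')
a=cv2.resize(f['color'][120:230,170:320],(750,550),interpolation=cv2.INTER_CUBIC)
cv2.imwrite('pics/s6.png',cv2.convertScaleAbs(a[:,:,::-1],alpha=1.4))
E
```

```text
t 28.4 local [47.9 54.7 -3.4] yaw -3.106 F [ 0.2 -0.9 -0.6] op 0.616 gf 21.2
 move 1 x [0.002  0.0014 0.0332]
```

View pics/s6.png

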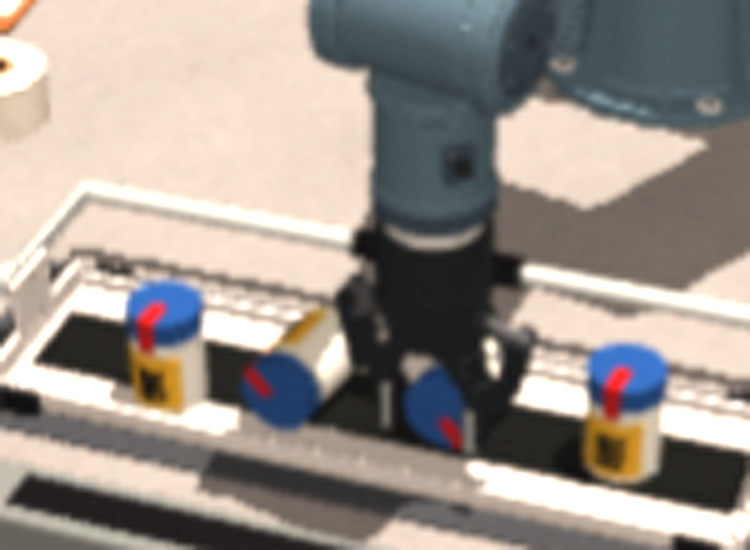

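Emit:
servo_tool --targets '[{"dx": 0, "dy": 0, "dz": -0.03, "yaw": 0}, {"dx": 0, "dy": 0, "dz": -0.03, "yaw": 0}, {"dx": 0, "dy": 0, "dz": -0.03, "yaw": 0}, {"dx": 0, "dy": 0, "dz": -0.03, "yaw": 0}, {"dx": 0, "dy": 0, "dz": 0, "yaw": 0}]'

```text
time_s: 29.0
tcp_pos: [596.4, 101.1, 59.3]
tool_rot: [-3.141, 0.006, -3.106]
wrist_force: [0.1, -0.3, -1.0]
opening: 0.617
grasp_force: 21.3
```

```bash
python3 - <<'E'
from h import *
p,y,s=pose(); print(p,s['wrist_force'],s['opening'])
f=grab('scene'); L=loc(p)
for dz in range(80,-20,-8):
    r=[]
    for dx in (-60,-45,-30,-15,0,15):
        u,v=proj(f,W(L[0]+dx,L[1],p[2]+dz)).round().astype(int); c=f['color'][v,u].astype(int); m=c.max()
        t='B' if c[2]>c[0]+25 else 'R' if c[0]>c[1]+60 and c[1]<80 else 'Y' if c[0]>c[2]+60 else 'W' if m>120 else 'k' if m<60 else 'g'
        r.append(t+'%3d'%m)
    print(dz,r)
w=grab('wrist'); wblobs(w,100,amin=60); wblobs(w,100,(18,140,90),(35,255,255),20); print(proj(w,p),proj(w,p+[0,0,55]))
E
```

```text
[596.37272604 101.11305638  59.30676886] [ 0.14649661 -0.34504853 -0.97558822] 0.616994224974337
80 ['k 22', 'k 21', 'k 31', 'B 63', 'B 77', 'B 76']
72 ['k 21', 'k 22', 'B 48', 'B 76', 'B 77', 'B 75']
64 ['k 22', 'k 24', 'B 71', 'B 77', 'B 76', 'B 75']
56 ['k 23', 'k 27', 'B 77', 'B 77', 'B 74', 'B 74']
48 ['k 23', 'B 51', 'B 77', 'B 74', 'B 68', 'B 76']
40 ['k 23', 'B 70', 'B 74', 'R 94', 'B 75', 'g113']
32 ['k 36', 'B 73', 'g 65', 'g 75', 'g 99', 'g 93']
24 ['B 59', 'B 70', 'R111', 'B 73', 'g 98', 'k 16']
16 ['g 69', 'k 58', 'g 87', 'g104', 'k 18', 'k 14']
8 ['g 75', 'R 98', 'g 75', 'g 76', 'k 15', 'k 15']
0 ['g 77', 'g 99', 'g116', 'k 14', 'k 14', 'k 14']
-8 ['g 86', 'g110', 'k 31', 'k 14', 'k 14', 'k 14']
-16 ['g103', 'g100', 'k 14', 'k 15', 'k 15', 'k 17']
blob z 100 c [46.  55.5] size [60.6 37.7] ang 81.0 px [193 215] [322 286] xr 22.9 65.6 yr 25.1 87.3
blob z 100 c [ 20.7 -21.8] size [44.6 20.8] ang 88.5 px [ 40 200] [129 248] xr 9.8 31.0 yr -44.2 0.7
blob z 100 c [ -1.4 153.1] size [49.9 39.3] ang 3.4 px [421  52] [511 170] xr -26.8 22.5 yr 133.3 174.1
blob z 100 c [ 25.8 -62.7] size [ 1.3 18.3] ang 22.3 px [  0 238] [ 24 257] xr 21.9 29.9 yr -70.9 -54.4
blob z 100 c [  4.9 130.2] size [22.5  1.7] ang 57.1 px [391 133] [435 154] xr -0.6 11.5 yr 120.4 139.3
blob z 100 c [-11.5 -32.8] size [10.6 35.8] ang 79.6 px [ 23 123] [ 58 202] xr -29.9 6.9 yr -40.6 -25.0
blob z 100 c [-8.7 92.1] size [ 0.6 38.7] ang 82.3 px [322  76] [325 169] xr -27.8 10.5 yr 89.6 94.7
[256.79775984 224.9621648 ] [256.36200353 275.38847002]
```

```bash
python3 - <<'E'
from h import *
w=grab('wrist'); f=grab('scene')
a=cv2.resize(w['color'][80:384,150:370],(434,600)); b=cv2.resize(f['color'][125:225,215:276],(366,600),interpolation=cv2.INTER_CUBIC)
cv2.imwrite('pics/m7.png',cv2.convertScaleAbs(np.hstack([a,b])[:,:,::-1],alpha=1.6))
E
```

```text
(no output)
```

View pics/m7.png

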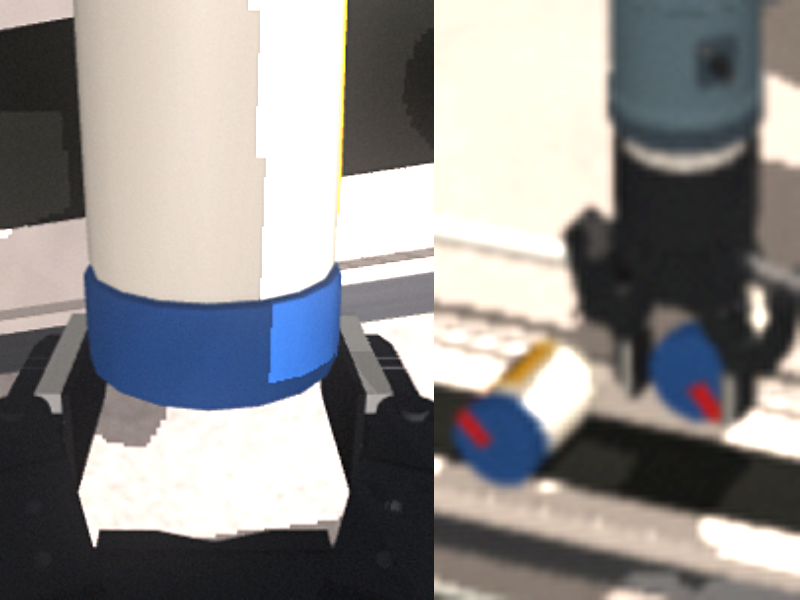

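Held rigidly level by the lid, with the body toward -x (left view). I'll move it over the strip and ease the grip slightly so it swings down.

Emit:
servo_tool --targets '[{"dx": 0.046, "dy": 0, "dz": 0, "yaw": 0}, {"dx": 0.046, "dy": 0, "dz": 0, "yaw": 0}, {"dx": 0, "dy": 0, "dz": 0.025, "yaw": 0}, {"dx": 0, "dy": 0, "dz": 0.025, "yaw": 0}, {"dx": 0, "dy": 0, "dz": 0, "yaw": 0}]'

```text
time_s: 29.7
tcp_pos: [546.5, 99.4, 27.9]
tool_rot: [3.141, -0.004, -3.106]
wrist_force: [-0.7, 0.7, -2.0]
opening: 0.616
grasp_force: 21.5
```

Emit:
servo_tool --targets '[{"dx": 0, "dy": 0, "dz": 0, "yaw": 0}, {"dx": 0, "dy": 0, "dz": 0, "yaw": 0}]' --hand -0.1

```text
time_s: 29.9
tcp_pos: [548.6, 99.4, 30.6]
tool_rot: [-3.142, 0.0, -3.106]
wrist_force: [-0.2, 0.9, -0.7]
opening: 0.616
grasp_force: 21.4
```

Emit:
servo_tool --targets '[{"dx": 0, "dy": 0, "dz": 0, "yaw": 0}, {"dx": 0, "dy": 0, "dz": 0, "yaw": 0}]' --hand -0.19

```text
time_s: 30.1
tcp_pos: [548.4, 99.5, 31.0]
tool_rot: [-3.142, 0.001, -3.106]
wrist_force: [0.7, 0.0, -0.8]
opening: 0.612
grasp_force: 21.4
```

Emit:
servo_tool --targets '[{"dx": 0, "dy": 0, "dz": 0, "yaw": 0}, {"dx": 0, "dy": 0, "dz": 0, "yaw": 0}]' --hand -0.21

```text
time_s: 30.3
tcp_pos: [548.0, 99.5, 30.8]
tool_rot: [-3.142, 0.0, -3.106]
wrist_force: [0.6, 0.2, -0.8]
opening: 0.618
grasp_force: 21.4
```

Emit:
servo_tool --targets '[{"dx": 0, "dy": 0, "dz": 0, "yaw": 0}, {"dx": 0, "dy": 0, "dz": 0, "yaw": 0}]' --hand -0.222

```text
time_s: 30.5
tcp_pos: [547.9, 99.5, 30.7]
tool_rot: [-3.142, 0.0, -3.106]
wrist_force: [-0.2, 0.3, -1.2]
opening: 0.614
grasp_force: 21.4
```

Emit:
servo_tool --targets '[{"dx": 0, "dy": 0, "dz": 0, "yaw": 0}, {"dx": 0, "dy": 0, "dz": 0, "yaw": 0}]' --hand -0.228

```text
time_s: 30.7
tcp_pos: [547.9, 99.5, 30.6]
tool_rot: [-3.142, 0.0, -3.106]
wrist_force: [0.7, -0.3, -0.9]
opening: 0.615
grasp_force: 21.4
```

Emit:
servo_tool --targets '[{"dx": 0, "dy": 0, "dz": 0, "yaw": 0}, {"dx": 0, "dy": 0, "dz": 0, "yaw": 0}]' --hand -0.232

```text
time_s: 30.9
tcp_pos: [547.9, 99.5, 30.6]
tool_rot: [3.142, 0.0, -3.106]
wrist_force: [0.1, -0.9, -1.0]
opening: 0.618
grasp_force: 18.6
```

Emit:
servo_tool --targets '[{"dx": 0, "dy": 0, "dz": 0, "yaw": 0}, {"dx": 0, "dy": 0, "dz": 0, "yaw": 0}]' --hand -0.2335

```text
time_s: 31.1
tcp_pos: [547.9, 99.5, 30.6]
tool_rot: [3.142, -0.0, -3.106]
wrist_force: [0.4, 0.5, -1.1]
opening: 0.62
grasp_force: 17.4
```

Emit:
servo_tool --targets '[{"dx": 0, "dy": 0, "dz": 0, "yaw": 0}, {"dx": 0, "dy": 0, "dz": 0, "yaw": 0}]' --hand -0.235

```text
time_s: 31.3
tcp_pos: [547.9, 99.5, 30.6]
tool_rot: [3.142, -0.0, -3.106]
wrist_force: [0.2, -0.2, -0.1]
opening: 0.618
grasp_force: 16.3
```

```bash
cat >> h.py <<'E'
def tilt():
    w=grab('wrist'); hsv=cv2.cvtColor(w['color'],cv2.COLOR_RGB2HSV); m=cv2.inRange(hsv,(100,110,40),(130,255,255)); m[:150]=0; m[:,:170]=0; m[:,345:]=0
    n,L,st,ce=cv2.connectedComponentsWithStats(m); i=1+st[1:,4].argmax(); print('held blue',st[i],ce[i].round()); return w
E
python3 -c "
from h import *
tilt(); plan((W(0,58,30),3.18))"
```

```text
held blue [ 192  214  131   72 6620] [258. 254.]
t 31.4 local [ 1.8 62.  30.6] yaw -3.106 F [ 0.6 -0.3 -1.8] op 0.621 gf 16.3
 turn 43 x yaw -0.0465
 move 1 x [ 0.0024 -0.0084  0.0012]
```

Emit:
servo_tool --targets '[{"dx": 0, "dy": 0, "dz": 0, "yaw": 0}, {"dx": 0, "dy": 0, "dz": 0, "yaw": 0}, {"dx": 0, "dy": 0, "dz": 0, "yaw": 0}]' --hand -0.24

```text
time_s: 31.65
tcp_pos: [547.9, 99.5, 30.6]
tool_rot: [3.142, 0.0, -3.106]
wrist_force: [1.0, -0.4, -0.4]
opening: 0.619
grasp_force: 13.3
```

Emit:
servo_tool --targets '[{"dx": 0, "dy": 0, "dz": 0, "yaw": 0}, {"dx": 0, "dy": 0, "dz": 0, "yaw": 0}, {"dx": 0, "dy": 0, "dz": 0, "yaw": 0}]' --hand -0.244

```text
time_s: 31.95
tcp_pos: [548.0, 99.5, 30.6]
tool_rot: [-3.142, 0.0, -3.106]
wrist_force: [-0.6, 0.1, -0.8]
opening: 0.621
grasp_force: 10.5
```

```bash
python3 -c "
from h import *
tilt(); plan((W(0,58,30),-3.106))"
```

```text
held blue [ 195  187  126   83 8554] [257. 228.]
t 32.0 local [ 1.9 62.  30.7] yaw -3.106 F [ 0.9  0.4 -1.4] op 0.624 gf 10.5
 move 1 x [ 0.0026 -0.0084  0.0014]
```

Emit:
servo_tool --targets '[{"dx": 0, "dy": 0, "dz": 0, "yaw": 0}, {"dx": 0, "dy": 0, "dz": 0, "yaw": 0}, {"dx": 0, "dy": 0, "dz": 0, "yaw": 0}, {"dx": 0, "dy": 0, "dz": 0, "yaw": 0}, {"dx": 0, "dy": 0, "dz": 0, "yaw": 0}]'

```text
time_s: 32.5
tcp_pos: [547.9, 99.5, 30.6]
tool_rot: [-3.142, 0.0, -3.106]
wrist_force: [0.0, -0.2, -0.3]
opening: 0.624
grasp_force: 10.5
```

```bash
python3 -c "
from h import *
tilt(); plan((W(0,58,30),-3.106))"
```

```text
held blue [ 195  187  126   83 8560] [257. 228.]
t 32.5 local [ 1.9 62.  30.6] yaw -3.106 F [-0.1 -0.8 -1.5] op 0.622 gf 10.5
 move 1 x [ 0.0024 -0.0085  0.0012]
```

Emit:
servo_tool --targets '[{"dx": 0, "dy": 0, "dz": 0, "yaw": 0}, {"dx": 0, "dy": 0, "dz": 0, "yaw": 0}, {"dx": 0, "dy": 0, "dz": 0, "yaw": 0}, {"dx": 0, "dy": 0, "dz": 0, "yaw": 0}, {"dx": 0, "dy": 0, "dz": 0, "yaw": 0}]' --hand -0.247

```text
time_s: 33.05
tcp_pos: [547.9, 99.5, 30.6]
tool_rot: [3.142, 0.0, -3.106]
wrist_force: [0.1, 0.1, -0.9]
opening: 0.619
grasp_force: 8.6
```

```bash
python3 -c "
from h import *
tilt(); plan((W(0,58,30),-3.106)); lids()"
```

```text
held blue [ 195  187  126   83 8572] [257. 228.]
t 33.1 local [ 1.8 62.  30.6] yaw -3.106 F [ 0.1 -0.4 -0.3] op 0.624 gf 8.6
 move 1 x [ 0.0023 -0.0085  0.0012]
lid [  32.6 -143.4] area 148 seal deg -4 npx 14
lid [ 32.1 -52.3] area 40 seal deg None npx 0
lid [  1.2 181. ] area 118 seal deg -28 npx 13
lid [-24.6  71.5] area 51 seal deg None npx 0
```

```bash
python3 - <<'E'
from h import *
w=tilt(); p,y,s=pose()
hsv=cv2.cvtColor(w['color'],cv2.COLOR_RGB2HSV)
m=cv2.inRange(hsv,(100,110,40),(130,255,255)); r=cv2.inRange(hsv,(0,140,50),(8,255,255))|cv2.inRange(hsv,(172,140,50),(180,255,255))
for v in range(170,300,8): 
    row=''.join('B' if m[v,u] else 'R' if r[v,u] else 'Y' if hsv[v,u,1]>140 and 18<hsv[v,u,0]<35 else 'w' if hsv[v,u,2]>150 else 'k' if hsv[v,u,2]<60 else 'g' for u in range(170,350,3)); print(v,row)
for z in (80,90,100): print(z,[proj(w,[p[0]+27*np.cos(a),p[1]+27*np.sin(a),z]).round().tolist() for a in (CY,CY+np.pi/2,CY+np.pi,CY-np.pi/2)])
E
```

```text
held blue [ 195  187  126   83 8571] [257. 228.]
170 kkkkkkkkkkkkggggggggggggggggggggwwwwwwwwwwwwwwwYkkkkkkkkkkkk
178 kkkkkkkkkkkgggggggggggggggggggggwwwwwwwwwwwwwwwYkkkkkkkkkkkk
186 kkkkkkkkkkkgggggggggggggwgggggggwwwwwwwwwwwwwwwgkkkkkkkkkkkk
194 kkkkkkkkkkkgggggBBBBBBBBBBBBBBBBBBBBBBBBBBBBwwwwkkkkkkkkkkkk
202 kkkkkkkkkkkgBBBBBBBBBBBBBBBBBBBBBBBBBBBBBBBBBBBBkkkkkkkkkkkk
210 kkkkkkkkkkBBBBBBBBBBBBBBBBBBBBBBBBBBBBBBBBBBBBBBBkkkkkkkkkkk
218 kkkkkkkkkkBBBBBBBBBBBBBBBBBBBBBBBBBBBBBBBBBBBBBBBBkkkkkkkkkk
226 kkkkkkkkkBBBBBBBBBBBBBBBBBBBBBBBBBBBBBBBBBBBBBBBBBkkkkkkkkkk
234 kkkkkkkkkBBBBBBBBBBBBBBBBBBBBBBBBBBBBBBBBBBBBBBBBBkkkkkkkkkk
242 kkkkkggggBBBBBBBBBBBBBBBBBBBBBBBBBBBBBBBBBBBBBBBBBBggggkkkgw
250 kkkkggggkBBBBBBBBBBBBBBBBBBBBBBBBBBBBBBBBBBBBBBBBBBkggggkkww
258 kkggggkkkkBBBBBBBBBBBBBBBBBBBBgRRRRRRRRBBBBBBBBBkkkkkggggkkk
266 kggggkkkkkkgggggggBBBBBBBBBBBBBBBBgRRRRRRRRRRwwwkkkkkkgggggg
274 ggggkkkkkkkgggggggggggggggwwwwwwwwwwwwwwwwwwwwwwkkkkkkkggggg
282 kgggkkkkkkkgggggggggggggggwwwwwwwwwwwwwwwwwwwwwwgkkkkkkkgggk
290 kkkkkkkkkkggggggggggggggggwwwwwwwwwwwwwwwwgggggggkkkkkkkkkkk
298 kkkkkkkkkggggggggggggggggggggggggggggggggwwwwwwwwwkkkkkkkkkk
80 [[265.0, 313.0], [315.0, 256.0], [247.0, 210.0], [199.0, 273.0]]
90 [[266.0, 327.0], [319.0, 268.0], [246.0, 219.0], [195.0, 285.0]]
100 [[266.0, 344.0], [324.0, 281.0], [245.0, 229.0], [190.0, 299.0]]
```

Emit:
servo_tool --targets '[{"dx": 0, "dy": 0, "dz": 0, "yaw": 0}, {"dx": 0, "dy": 0, "dz": 0, "yaw": 0}, {"dx": 0, "dy": 0, "dz": 0, "yaw": 0}]' --hand -0.2495

```text
time_s: 33.5
tcp_pos: [547.9, 99.5, 30.6]
tool_rot: [3.142, -0.0, -3.106]
wrist_force: [-0.4, 0.1, -0.7]
opening: 0.626
grasp_force: 7.0
```

```bash
python3 -c "
from h import *
tilt()"
```

```text
held blue [ 195  187  126   83 8576] [257. 228.]
```

Emit:
servo_tool --targets '[{"dx": 0, "dy": 0, "dz": 0, "yaw": 0}, {"dx": 0, "dy": 0, "dz": 0, "yaw": 0}, {"dx": 0, "dy": 0, "dz": 0, "yaw": 0}]' --hand -0.2515

```text
time_s: 33.85
tcp_pos: [547.9, 99.5, 30.6]
tool_rot: [3.142, -0.0, -3.106]
wrist_force: [0.2, 0.2, -0.2]
opening: 0.628
grasp_force: 5.8
```

```bash
python3 -c "
from h import *
tilt()"
```

```text
held blue [ 195  187  126   83 8576] [257. 228.]
```

Emit:
servo_tool --targets '[{"dx": 0, "dy": 0, "dz": 0, "yaw": 0}, {"dx": 0, "dy": 0, "dz": 0, "yaw": 0}, {"dx": 0, "dy": 0, "dz": 0, "yaw": 0}]' --hand -0.253

```text
time_s: 34.2
tcp_pos: [547.9, 99.5, 30.6]
tool_rot: [-3.142, -0.0, -3.106]
wrist_force: [-0.3, -1.3, -1.6]
opening: 0.628
grasp_force: 5.0
```

```bash
python3 -c "
from h import *
tilt()"
```

```text
held blue [ 195  187  126   83 8577] [257. 228.]
```

Emit:
servo_tool --targets '[{"dx": 0, "dy": 0, "dz": -0.01, "yaw": 0}, {"dx": 0, "dy": 0, "dz": -0.01, "yaw": 0}, {"dx": 0, "dy": 0, "dz": -0.01, "yaw": 0}, {"dx": 0, "dy": 0, "dz": -0.01, "yaw": 0}, {"dx": 0, "dy": 0, "dz": 0, "yaw": 0}]'

```text
time_s: 34.75
tcp_pos: [548.7, 99.5, 51.7]
tool_rot: [-3.141, 0.002, -3.106]
wrist_force: [0.0, -0.0, -0.9]
opening: 0.627
grasp_force: 5.5
```

```bash
python3 -c "
from h import *
tilt();plan((W(0,58,30),-3.106))"
```

```text
held blue [  196   176   124   121 10531] [256. 234.]
t 34.8 local [ 2.2 61.9 51.2] yaw -3.106 F [-0.8 -0.1 -0.1] op 0.63 gf 5.5
 move 1 x [ 0.0032 -0.0084  0.0425]
```

Emit:
servo_tool --targets '[{"dx": 0, "dy": 0, "dz": -0.015, "yaw": 0}, {"dx": 0, "dy": 0, "dz": -0.015, "yaw": 0}, {"dx": 0, "dy": 0, "dz": 0, "yaw": 0}, {"dx": 0, "dy": 0, "dz": 0, "yaw": 0}]'

```text
time_s: 35.2
tcp_pos: [548.2, 99.5, 66.0]
tool_rot: [-3.142, 0.001, -3.106]
wrist_force: [-0.0, -0.8, -1.2]
opening: 0.625
grasp_force: 5.5
```

```bash
python3 - <<'E'
from h import *
w=tilt();plan((W(0,58,30),-3.106)); p,y,s=pose()
hsv=cv2.cvtColor(w['color'],cv2.COLOR_RGB2HSV)
m=cv2.inRange(hsv,(100,110,40),(130,255,255)); r=cv2.inRange(hsv,(0,140,50),(8,255,255))|cv2.inRange(hsv,(172,140,50),(180,255,255))
for v in range(140,330,10): 
    print(v,''.join('B' if m[v,u] else 'R' if r[v,u] else 'Y' if hsv[v,u,1]>140 and 18<hsv[v,u,0]<35 else 'w' if hsv[v,u,2]>150 else 'k' if hsv[v,u,2]<60 else 'g' for u in range(170,350,3)))
E
```

```text
held blue [  196   176   124   120 10517] [256. 234.]
t 35.2 local [ 1.8 62.  65.7] yaw -3.106 F [ 0.3 -0.4 -1.1] op 0.628 gf 5.5
 move 1 x [ 0.0024 -0.0085  0.0713]
140 wwwwgggggggggggggggggwwwwwwwwwwwwwwwwggkkgggggkgggkkkkkkkkkk
150 wwwwwggggggggggggkkkkkgggggggggggwwwggkgkkkkkkkkkkkkkkkkkkkk
160 kkkkkkkkkkkkkkkkkkkggggggggggggggwwwgwgggkkkkkkkkkkkkkkkkkkk
170 kkkkkkkkkkkkkkkkkgggggggggggggggggwwwgggggkkkkkkkkkkkkkkkkkk
180 kkkkkkkkkkkkkkkkggggggBBBBBBBBBBBBBBBggggggkkkkkkkkkkkkkkkkk
190 kkkkkkkkkkkkkkkggBBBBBBBBBBBBBBBBBBBBBBBBBBgkkkkkkkkkkkkkkkk
200 kkkkkkkkkkkkkkBBBBBBBBBBBBBBBBBBBBBBBBBBBBBBBBkkkkkkkkkkkkkk
210 kkkkkkkkkkkkBBBBBBBBBBBBBBBBBBBBBBBBBBBBBBBBBBBkkkkkkkkkkkkk
220 kkkkkkkkkkkBBBBBBBBBBBBBBBBBBBBBBBBBBBBBBBBBBBBBgkkkkkkkkggw
230 kkkkkkkkkkBBBBBBBBBBBBBBBBBBBBBBBBBBBBBBBBBBBBBBBBwwwwwwwwww
240 kkkkkggggBBBBBBBBBBBBBBBBBBBBBBBBBBBBBBBBBBBBBBBBBkgggwwwwww
250 gkkkgggkkBBBBBBBBBBBBBBBBBBBBBBBBBRRBBBBBBBBBBBBBBkkggggkkww
260 kkggggkkkkBBBBBBBBBBBBBBBBBBBgRRRRRRRRRgBBBBBBBBBkkkkkggggkk
270 gggggkkkkkkgBBBBBBBBBBBBBBBBBBBgRRRRRRRRRRRBBBBwkkkkkkkggggk
280 gggkkkkkkkkggggBBBBBBBBBBBBBBBBBBBBRRRRRRRRRRRggkkkkkkkkgggg
290 kkkkkkkkkkkkkkkkkkkkBBBBBBBBBBBBBBBBBBBRRRgggwwwwkkkkkkkkkkk
300 kkkkkkkkkggkkkkkkkgggwwwwwwwwwwwwwwwwwwwwwwwwwwwwwkkkkkkkkkk
310 kkkkkkkkwwwwwwwwwwwwwwwwwwwwwwwwwwwwwwwwwwwwwwwwwwwkkkkkkkkk
320 kkkkkkkwwwwwwwwwwwwwwwwwwwwwwwwwwwwwwwwwwwwwwwwwwwwwkkkkkkkk
```

Emit:
servo_tool --targets '[{"dx": 0, "dy": 0, "dz": 0, "yaw": 0}, {"dx": 0, "dy": 0, "dz": 0, "yaw": 0.041}, {"dx": 0, "dy": 0, "dz": 0, "yaw": 0.041}, {"dx": 0, "dy": 0, "dz": 0, "yaw": 0.041}, {"dx": 0, "dy": 0, "dz": 0, "yaw": 0.041}]' --hand 1 --force 20

```text
time_s: 35.75
tcp_pos: [547.6, 99.5, 65.2]
tool_rot: [-3.141, -0.001, 2.657]
wrist_force: [-0.1, 0.2, -1.2]
opening: 0.615
grasp_force: 21.4
```

Emit:
servo_tool --targets '[{"dx": 0, "dy": 0, "dz": 0, "yaw": 0.041}, {"dx": 0, "dy": 0, "dz": 0.03, "yaw": 0}, {"dx": 0, "dy": 0, "dz": 0.02, "yaw": 0}, {"dx": 0, "dy": 0, "dz": 0, "yaw": 0}]'

```text
time_s: 36.15
tcp_pos: [546.3, 99.6, 38.3]
tool_rot: [-3.14, -0.003, 2.535]
wrist_force: [-0.1, 0.7, -0.7]
opening: 0.619
grasp_force: 21.2
```

Emit:
servo_tool --targets '[{"dx": 0, "dy": 0, "dz": 0.01, "yaw": 0}, {"dx": 0, "dy": 0, "dz": 0, "yaw": 0}]'

```text
time_s: 36.35
tcp_pos: [549.5, 99.5, 37.1]
tool_rot: [3.14, 0.002, 2.535]
wrist_force: [-1.0, 1.3, 8.6]
opening: 0.614
grasp_force: 19.2
```

Emit:
servo_tool --targets '[{"dx": 0, "dy": 0, "dz": 0.01, "yaw": 0}, {"dx": 0, "dy": 0, "dz": 0, "yaw": 0}]'

```text
time_s: 36.55
tcp_pos: [550.4, 99.5, 32.9]
tool_rot: [3.139, 0.004, 2.535]
wrist_force: [-1.1, 0.4, 11.6]
opening: 0.602
grasp_force: 18.2
```

Emit:
servo_tool --targets '[{"dx": 0, "dy": 0, "dz": 0.008, "yaw": 0}, {"dx": 0, "dy": 0, "dz": 0, "yaw": 0}]'

```text
time_s: 36.75
tcp_pos: [550.5, 98.8, 28.5]
tool_rot: [3.14, 0.005, 2.535]
wrist_force: [2.6, -2.7, 6.3]
opening: 0.496
grasp_force: 16.8
```

Emit:
servo_tool --targets '[{"dx": 0, "dy": 0, "dz": 0, "yaw": 0}, {"dx": 0, "dy": 0, "dz": 0, "yaw": 0}, {"dx": 0, "dy": 0, "dz": 0, "yaw": 0}, {"dx": 0, "dy": 0, "dz": 0, "yaw": 0}, {"dx": 0, "dy": 0, "dz": 0, "yaw": 0}]' --hand -1

```text
time_s: 37.25
tcp_pos: [547.6, 99.6, 26.3]
tool_rot: [-3.141, -0.001, 2.533]
wrist_force: [-0.6, 0.3, 0.0]
opening: 0.995
grasp_force: 0.0
```

Emit:
servo_tool --targets '[{"dx": 0, "dy": 0, "dz": -0.05, "yaw": 0}, {"dx": 0, "dy": 0, "dz": -0.08, "yaw": 0}, {"dx": 0, "dy": 0, "dz": -0.08, "yaw": 0}, {"dx": 0, "dy": 0, "dz": -0.08, "yaw": 0}, {"dx": 0, "dy": 0, "dz": 0, "yaw": 0}]'

```text
time_s: 37.75
tcp_pos: [552.1, 99.5, 178.3]
tool_rot: [3.135, 0.01, 2.533]
wrist_force: [0.5, 0.6, 0.8]
opening: 1.002
grasp_force: 0.0
```

```bash
python3 - <<'E'
from h import *
plan((W(0,0,170),3.18)); lids(); w=grab('wrist','w8.png'); wblobs(w,90); wblobs(w,90,(0,140,60),(8,255,255),20)
f=grab('scene')
for n,(x,y) in {'c':(2,60),'R':(32,-143),'L':(0,173)}.items(): print(n,proj(f,W(x,y,90)).round(),proj(f,W(x,y,10)).round())
hsv=cv2.cvtColor(f['color'],cv2.COLOR_RGB2HSV); m=cv2.inRange(hsv,(100,130,40),(130,255,255)); m[:,:175]=0; m[:,330:]=0;m[:150]=0
for s,c in zip(*cv2.connectedComponentsWithStats(m)[2:]): 
    if 40<s[4]<9000: print(s,c.round(1))
E
```

```text
t 37.8 local [  5.9  61.2 178.3] yaw 2.533 F [0.5 0.6 0.8] op 1.002 gf 0.0
 turn 5 x yaw -0.0412
 move 2 x [-0.0036 -0.0614  0.0083]
lid [  32.1 -143.4] area 151 seal deg -4 npx 14
lid [ 32.1 -51.3] area 41 seal deg None npx 0
lid [-13.8  79.7] area 172 seal deg -5 npx 15
lid [  2.2 190.2] area 58 seal deg None npx 0
blob z 90 c [  38.8 -120.6] size [20.8 42.1] ang 24.0 px [146 313] [166 349] xr 23.8 56.7 yr -135.9 -103.9
blob z 90 c [ 26.7 -31.3] size [49.2 22.2] ang 87.4 px [180 244] [225 288] xr 14.6 37.7 yr -56.1 -6.2
blob z 90 c [-15.5  78.7] size [53.4 52.5] ang 82.9 px [223 120] [287 184] xr -41.4 11.3 yr 51.8 105.5
blob z 90 c [ -1.1 172.4] size [54.8 52.9] ang 83.7 px [316  44] [386 115] xr -27.7 26.1 yr 145.4 200.0
blob z 90 c [ 20.3 -56.7] size [ 2.2 22.3] ang 82.5 px [174 273] [190 289] xr 9.2 31.3 yr -59.2 -54.3
blob z 90 c [ 1.6 76.6] size [10.9 23.1] ang 82.3 px [255 155] [280 182] xr -10.3 13.2 yr 69.8 82.3
blob z 90 c [ 16.2 171.6] size [11.1 22.7] ang 82.8 px [352  82] [378 112] xr 4.8 27.9 yr 164.9 177.8
c [263. 186.] [263. 205.]
R [204. 180.] [205. 198.]
L [296. 192.] [294. 211.]
[196 177  14  12  96] [203.7 181.6]
[262 181  15  13 110] [269.6 186.1]
[288 189  15  13 114] [295.6 194.4]
[218 191  16  14 126] [226.4 198.1]
```

```bash
cat >> h.py <<'E'
def seals(w=None,z=90):
    w=w or grab('wrist'); hsv=cv2.cvtColor(w['color'],cv2.COLOR_RGB2HSV)
    b=cv2.inRange(hsv,(100,110,40),(130,255,255)); r=cv2.inRange(hsv,(0,140,50),(8,255,255))|cv2.inRange(hsv,(172,140,50),(180,255,255))
    m=cv2.morphologyEx(b|r,cv2.MORPH_CLOSE,np.ones((5,5)))
    for c in cv2.findContours(m,cv2.RETR_EXTERNAL,cv2.CHAIN_APPROX_NONE)[0]:
        if cv2.contourArea(c)<1000: continue
        P=np.array([loc(onz(w,*q[0],z))[:2] for q in c]); (x,y),R=cv2.minEnclosingCircle(P.astype(np.float32))
        # lid top circle r=27: fit on points on the far side from camera
        o=loc(ray(w,256,192)[0])[:2]; A=P[((P-[x,y])@([x,y]-o))>0]
        from scipy.optimize import least_squares
        s=least_squares(lambda q:np.hypot(*(A-q).T)-27,[x,y],loss='soft_l1').x
        rr=np.argwhere(r)[:,::-1]; Q=np.array([loc(onz(w,*q,z))[:2] for q in rr]) if len(rr) else np.zeros((0,2))
        d=Q-s; k=np.hypot(*d.T); d=d[(k<25)&(k>8)]; a=np.degrees(np.arctan2(*(d.mean(0)[::-1]))) if len(d) else None
        ln=None
        if len(d)>20: v=np.linalg.svd(d-d.mean(0))[2][0]; ln=np.degrees(np.arctan(v[1]/v[0]))
        print('lid',s.round(1),'fitrms',np.std(np.hypot(*(A-s).T)).round(2),'R',round(R,1),'seal',a,'line',ln,len(d))
E
python3 -c "
from h import *
seals()"
```

```text
lid [143.5 128.6] fitrms 6.36 R 35.1 seal 1.2836411775388141 line -89.74236260517173 705
lid [-15.  79.] fitrms 0.66 R 27.8 seal -9.646030848026788 line -4.002577208527132 268
lid [ -0.5 172.6] fitrms 0.62 R 28.4 seal -2.5883218094626064 line -10.683583159314733 319
```

Emit:
servo_tool --targets '[{"dx": 0.0467, "dy": 0, "dz": 0, "yaw": 0}, {"dx": 0, "dy": 0, "dz": 0, "yaw": 0}, {"dx": 0, "dy": 0, "dz": 0, "yaw": 0}]'

```text
time_s: 38.25
tcp_pos: [527.8, 112.9, 170.1]
tool_rot: [-3.14, -0.002, 2.534]
wrist_force: [0.3, -0.3, 0.1]
opening: 0.999
grasp_force: 0.0
```

```bash
python3 -c "
from h import *
seals();plan((W(-14.5,79,10),pose()[1]))"
```

```text
lid [-15.1  79.3] fitrms 0.61 R 28.4 seal -10.573415639254785 line -2.1039760072820406 246
lid [ -0.8 172.9] fitrms 0.67 R 28.4 seal -3.990966628673377 line -10.609734783614963 297
t 38.3 local [-14.8  78.7 170.5] yaw 2.533 F [ 1.4  0.1 -0.4] op 1.0 gf 0.0
 move 4 x [-0.      0.0002  0.0802]
```

Emit:
servo_tool --targets '[{"dx": 0, "dy": 0, "dz": 0.08, "yaw": 0}, {"dx": 0, "dy": 0, "dz": 0.08, "yaw": 0}, {"dx": 0, "dy": 0, "dz": 0.08, "yaw": 0}, {"dx": 0, "dy": 0, "dz": 0.08, "yaw": 0}, {"dx": 0, "dy": 0, "dz": 0, "yaw": 0}]' --force 30

```text
time_s: 38.8
tcp_pos: [523.3, 112.4, 5.6]
tool_rot: [-3.135, -0.01, 2.532]
wrist_force: [-1.4, -0.4, -0.8]
opening: 0.999
grasp_force: 0.0
```

Emit:
servo_tool --targets '[{"dx": 0, "dy": 0, "dz": 0, "yaw": 0}, {"dx": 0, "dy": 0, "dz": 0, "yaw": 0}, {"dx": 0, "dy": 0, "dz": 0, "yaw": 0}, {"dx": 0, "dy": 0, "dz": 0, "yaw": 0}, {"dx": 0, "dy": 0, "dz": 0, "yaw": 0}]' --hand 1

```text
time_s: 39.3
tcp_pos: [531.3, 112.8, 14.3]
tool_rot: [3.139, 0.004, 2.533]
wrist_force: [0.4, -0.1, 7.4]
opening: 0.624
grasp_force: 32.2
```

Emit:
servo_tool --targets '[{"dx": 0, "dy": 0, "dz": -0.03, "yaw": 0}, {"dx": -0.0475, "dy": -0.0056, "dz": 0, "yaw": 0}, {"dx": 0, "dy": 0, "dz": 0, "yaw": -0.025}, {"dx": 0, "dy": 0, "dz": 0, "yaw": -0.025}, {"dx": 0, "dy": 0, "dz": 0, "yaw": 0}]'

```text
time_s: 39.8
tcp_pos: [547.0, 96.9, 27.8]
tool_rot: [3.141, 0.001, 2.691]
wrist_force: [-0.8, -0.4, -0.9]
opening: 0.623
grasp_force: 31.9
```

Emit:
servo_tool --targets '[{"dx": 0, "dy": 0, "dz": 0.02, "yaw": 0}, {"dx": 0, "dy": 0, "dz": 0.009, "yaw": 0}, {"dx": 0, "dy": 0, "dz": 0, "yaw": 0}, {"dx": 0, "dy": 0, "dz": 0, "yaw": 0}]'

```text
time_s: 40.2
tcp_pos: [547.0, 96.9, 13.6]
tool_rot: [-3.141, 0.001, 2.689]
wrist_force: [-5.3, -1.8, 15.0]
opening: 0.622
grasp_force: 33.8
```

Emit:
servo_tool --targets '[{"dx": 0, "dy": 0, "dz": 0, "yaw": 0}, {"dx": 0, "dy": 0, "dz": 0, "yaw": 0}, {"dx": 0, "dy": 0, "dz": 0, "yaw": 0}, {"dx": 0, "dy": 0, "dz": 0, "yaw": 0}, {"dx": 0, "dy": 0, "dz": 0, "yaw": 0}]' --hand -1

```text
time_s: 40.7
tcp_pos: [546.4, 97.0, 11.8]
tool_rot: [-3.141, -0.0, 2.69]
wrist_force: [0.3, -0.7, -0.5]
opening: 1.001
grasp_force: 0.0
```

Emit:
servo_tool --targets '[{"dx": 0, "dy": 0, "dz": -0.04, "yaw": 0}, {"dx": 0, "dy": 0, "dz": -0.08, "yaw": 0}, {"dx": 0, "dy": 0, "dz": -0.08, "yaw": 0}, {"dx": 0, "dy": 0, "dz": -0.08, "yaw": 0}, {"dx": 0, "dy": 0, "dz": 0, "yaw": 0}]'

```text
time_s: 41.2
tcp_pos: [551.0, 96.9, 158.7]
tool_rot: [3.137, 0.01, 2.69]
wrist_force: [1.2, -0.8, -0.3]
opening: 1.003
grasp_force: 0.0
```

```bash
python3 -c "
from h import *
seals();plan((W(50,-58,170),CY-.15))
w=grab('wrist'); wblobs(w,37); wblobs(w,64)"
```

```text
lid [139.8  16.9] fitrms 9.82 R 45.7 seal 0.9138884101793505 line -89.26698545014116 601
lid [-1.9 61.9] fitrms 0.71 R 28.3 seal -1.4866420647935243 line 5.63188861434679 276
lid [ -0.4 172.5] fitrms 0.67 R 28.7 seal -1.6703145544901863 line -11.082258665116445 339
t 41.2 local [  2.6  59.3 155.6] yaw 2.69 F [-0.3 -0.4 -0.7] op 1.002 gf 0.0
 turn 18 x yaw 0.0468
 move 3 x [ 0.0429  0.0726 -0.0096]
blob z 37 c [ 43.6 -60.6] size [25.9 61.5] ang 2.6 px [165 245] [211 288] xr 29.3 56.6 yr -91.2 -30.4
blob z 37 c [ 9.7 52.3] size [64.7 65.6] ang 0.7 px [223 148] [290 215] xr -22.7 42.2 yr 19.5 85.1
blob z 37 c [ 11.4 185.7] size [68.7 63.4] ang 58.3 px [338  60] [414 133] xr -21.4 44.5 yr 152.5 220.4
blob z 64 c [ 34.3 -45.6] size [23.6 56. ] ang 2.6 px [165 245] [211 288] xr 21.3 46.1 yr -73.4 -18.1
blob z 64 c [ 3.5 57.1] size [58.9 59.7] ang 0.7 px [223 148] [290 215] xr -26.0 33.0 yr 27.3 86.9
blob z 64 c [  5.  178.5] size [62.5 57.7] ang 58.3 px [338  60] [414 133] xr -24.9 35.1 yr 148.3 210.0
```

Emit:
servo_tool --targets '[{"dx": 0, "dy": 0, "dz": 0, "yaw": 0.0452}, {"dx": 0, "dy": 0, "dz": 0, "yaw": 0.0452}, {"dx": 0, "dy": 0, "dz": 0, "yaw": 0.0452}, {"dx": 0, "dy": 0, "dz": 0, "yaw": 0.0452}, {"dx": 0, "dy": 0, "dz": 0, "yaw": 0.0452}]' --force 20

```text
time_s: 41.8
tcp_pos: [545.1, 97.0, 149.7]
tool_rot: [-3.138, -0.002, 1.974]
wrist_force: [-0.4, -0.5, 0.5]
opening: 0.999
grasp_force: 0.0
```

Emit:
servo_tool --targets '[{"dx": 0, "dy": 0, "dz": 0, "yaw": 0.0452}, {"dx": 0, "dy": 0, "dz": 0, "yaw": 0.0452}, {"dx": 0, "dy": 0, "dz": 0, "yaw": 0.0452}, {"dx": 0, "dy": 0, "dz": 0, "yaw": 0.0452}, {"dx": 0, "dy": 0, "dz": 0, "yaw": 0.0452}]'

```text
time_s: 42.3
tcp_pos: [545.1, 97.0, 149.7]
tool_rot: [-3.138, 0.001, 1.264]
wrist_force: [0.5, 0.3, -1.5]
opening: 0.996
grasp_force: 0.0
```

Emit:
servo_tool --targets '[{"dx": 0, "dy": 0, "dz": 0, "yaw": 0.0452}, {"dx": 0, "dy": 0, "dz": 0, "yaw": 0.0452}, {"dx": 0, "dy": 0, "dz": 0, "yaw": 0.0452}, {"dx": 0, "dy": 0, "dz": 0, "yaw": 0.0452}, {"dx": 0, "dy": 0, "dz": 0, "yaw": 0.0452}]'

```text
time_s: 42.8
tcp_pos: [545.1, 97.0, 149.7]
tool_rot: [-3.139, 0.003, 0.554]
wrist_force: [-0.6, 0.4, 0.2]
opening: 1.001
grasp_force: 0.0
```

Emit:
servo_tool --targets '[{"dx": 0, "dy": 0, "dz": 0, "yaw": 0.0452}, {"dx": 0, "dy": 0, "dz": 0, "yaw": 0.0452}, {"dx": 0, "dy": 0, "dz": 0, "yaw": 0.0452}, {"dx": 0.04, "dy": 0.0763, "dz": 0, "yaw": 0}, {"dx": 0.04, "dy": 0.0763, "dz": 0, "yaw": 0}]'

```text
time_s: 43.3
tcp_pos: [595.4, 27.1, 149.9]
tool_rot: [-3.14, 0.003, 0.136]
wrist_force: [0.9, 0.4, 1.0]
opening: 1.006
grasp_force: 0.0
```

Emit:
servo_tool --targets '[{"dx": 0.04, "dy": 0.0763, "dz": 0, "yaw": 0}, {"dx": 0, "dy": 0, "dz": 0, "yaw": 0}, {"dx": 0, "dy": 0, "dz": 0, "yaw": 0}]'

```text
time_s: 43.6
tcp_pos: [620.2, -8.9, 149.5]
tool_rot: [-3.14, 0.004, 0.132]
wrist_force: [-0.1, 0.9, -0.3]
opening: 1.001
grasp_force: 0.0
```

```bash
python3 -c "
from h import *
plan((W(53,-58,-18),.133))
w=grab('wrist'); wblobs(w,64);wblobs(w,37);wblobs(w,90); lids()"
```

```text
t 43.6 local [ 51.9 -58.3 149.5] yaw 0.132 F [-0.1  0.9 -0.3] op 1.001 gf 0.0
 move 4 x [ 0.0005 -0.0002  0.0838]
blob z 64 c [-14. 175.] size [36.1 70.3] ang 71.8 px [  0 229] [ 37 289] xr -42.1 21.4 yr 153.5 203.1
blob z 64 c [-3.7 75.3] size [40.5 69.6] ang 33.9 px [ 90 226] [156 282] xr -38.3 17.8 yr 38.4 103.3
blob z 64 c [ 39.1 -55.4] size [41.1 22.4] ang 77.6 px [233 181] [280 209] xr 26.6 54.2 yr -76.1 -35.2
blob z 64 c [  23.4 -152. ] size [64.5 59.5] ang 75.8 px [332 172] [403 239] xr -7.3 55.9 yr -183.7 -120.8
blob z 37 c [-28.4 199.1] size [39.8 77.5] ang 71.8 px [  0 229] [ 37 289] xr -59.3 10.6 yr 175.4 230.1
blob z 37 c [-17.1  89.2] size [44.6 76.6] ang 33.9 px [ 90 226] [156 282] xr -55.1 6.7 yr 48.7 120.1
blob z 37 c [ 30.  -54.7] size [45.3 24.7] ang 77.6 px [233 181] [280 209] xr 16.3 46.7 yr -77.5 -32.5
blob z 37 c [  12.8 -161. ] size [71.1 65.5] ang 75.8 px [332 172] [403 239] xr -21.0 48.6 yr -196.0 -126.7
blob z 90 c [-1.000e-01  1.518e+02] size [32.6 63.5] ang 71.8 px [  0 229] [ 37 289] xr -25.4 31.9 yr 132.4 177.2
blob z 90 c [ 9.1 61.8] size [36.6 62.8] ang 33.9 px [ 90 226] [156 282] xr -22.0 28.6 yr 28.6 87.1
blob z 90 c [ 47.8 -56.1] size [37.1 20.2] ang 77.6 px [233 181] [280 209] xr 36.5 61.4 yr -74.8 -37.9
blob z 90 c [  33.7 -143.2] size [58.2 53.7] ang 75.8 px [332 172] [403 239] xr 5.9 63.0 yr -171.9 -115.1
lid [  27.4 -150.1] area 89 seal deg 15 npx 3
lid [ 33.5 -55.4] area 27 seal deg None npx 0
lid [ 0.2 74.5] area 83 seal deg -34 npx 12
lid [ -0.8 174.5] area 162 seal deg -5 npx 13
```

Emit:
servo_tool --targets '[{"dx": 0, "dy": 0, "dz": 0, "yaw": -0.0472}, {"dx": 0, "dy": 0, "dz": 0, "yaw": -0.0472}, {"dx": 0, "dy": 0, "dz": 0, "yaw": -0.0472}, {"dx": 0, "dy": 0, "dz": 0, "yaw": -0.0472}, {"dx": 0, "dy": 0, "dz": 0, "yaw": -0.0472}]'

```text
time_s: 44.2
tcp_pos: [620.4, -6.7, 151.8]
tool_rot: [-3.141, 0.0, 0.884]
wrist_force: [0.3, -0.4, 0.7]
opening: 0.999
grasp_force: 0.0
```

Emit:
servo_tool --targets '[{"dx": 0, "dy": 0, "dz": 0, "yaw": -0.0472}, {"dx": 0, "dy": 0, "dz": 0, "yaw": -0.0472}, {"dx": 0, "dy": 0, "dz": 0, "yaw": -0.0472}, {"dx": 0, "dy": 0, "dz": 0, "yaw": -0.0472}, {"dx": 0, "dy": 0, "dz": 0, "yaw": -0.0472}]'

```text
time_s: 44.7
tcp_pos: [620.4, -6.7, 151.8]
tool_rot: [-3.141, -0.0, 1.625]
wrist_force: [0.5, 0.0, 0.5]
opening: 0.998
grasp_force: 0.0
```

Emit:
servo_tool --targets '[{"dx": 0, "dy": 0, "dz": 0, "yaw": -0.0472}, {"dx": -0.085, "dy": -0.019, "dz": 0, "yaw": 0}, {"dx": -0.085, "dy": -0.019, "dz": 0, "yaw": 0}, {"dx": 0, "dy": 0, "dz": 0, "yaw": 0}, {"dx": 0, "dy": 0, "dz": 0, "yaw": 0}]' --force 30

```text
time_s: 45.2
tcp_pos: [618.5, -94.8, 151.8]
tool_rot: [-3.141, -0.001, 1.765]
wrist_force: [-0.1, 0.6, -0.3]
opening: 1.001
grasp_force: 0.0
```

```bash
python3 -c "
from h import *
plan((W(33,-143.3,10),1.764)); seals()"
```

```text
t 45.2 local [  33.8 -142.3  151.8] yaw 1.765 F [-0.1  0.6 -0.3] op 1.001 gf 0.0
 move 3 x [-0.0007 -0.0005  0.0945]
lid [  32.6 -144.4] fitrms 0.52 R 28.2 seal -9.759976830213791 line 1.9956658610872835 297
lid [ 48.5 -68.8] fitrms 6.51 R 23.4 seal -148.6366559961239 line -10.923706311618146 212
lid [ 188.6 -135. ] fitrms 12.2 R 86.4 seal 179.34523051063073 line -89.96504119296277 503
```

Emit:
servo_tool --targets '[{"dx": -0.003, "dy": -0.001, "dz": 0.071, "yaw": 0}, {"dx": 0, "dy": 0, "dz": 0.071, "yaw": 0}, {"dx": 0, "dy": 0, "dz": 0.071, "yaw": 0}, {"dx": 0, "dy": 0, "dz": 0.071, "yaw": 0}, {"dx": 0, "dy": 0, "dz": 0, "yaw": 0}]'

```text
time_s: 45.75
tcp_pos: [614.0, -93.2, 4.4]
tool_rot: [-3.132, -0.006, 1.767]
wrist_force: [-0.8, 0.4, -0.8]
opening: 1.001
grasp_force: 0.0
```

Emit:
servo_tool --targets '[{"dx": 0, "dy": 0, "dz": 0, "yaw": 0}, {"dx": 0, "dy": 0, "dz": 0, "yaw": 0}, {"dx": 0, "dy": 0, "dz": 0, "yaw": 0}, {"dx": 0, "dy": 0, "dz": 0, "yaw": 0}, {"dx": 0, "dy": 0, "dz": 0, "yaw": 0}]' --hand 1

```text
time_s: 46.25
tcp_pos: [621.1, -97.3, 13.0]
tool_rot: [3.137, 0.002, 1.765]
wrist_force: [-1.2, 2.7, 7.1]
opening: 0.623
grasp_force: 32.4
```

Emit:
servo_tool --targets '[{"dx": 0, "dy": 0, "dz": -0.03, "yaw": 0}, {"dx": -0.03, "dy": -0.034, "dz": 0, "yaw": 0}, {"dx": -0.03, "dy": -0.034, "dz": 0, "yaw": 0}, {"dx": 0, "dy": 0, "dz": 0, "yaw": -0.033}, {"dx": 0, "dy": 0, "dz": 0, "yaw": 0}]'

```text
time_s: 46.75
tcp_pos: [591.5, -133.9, 26.4]
tool_rot: [3.141, 0.001, 1.869]
wrist_force: [-0.4, 0.4, -1.8]
opening: 0.623
grasp_force: 32.4
```

Emit:
servo_tool --targets '[{"dx": 0, "dy": 0, "dz": 0.02, "yaw": 0}, {"dx": 0, "dy": 0, "dz": 0.009, "yaw": 0}, {"dx": 0, "dy": 0, "dz": 0, "yaw": 0}, {"dx": 0, "dy": 0, "dz": 0, "yaw": 0}]'

```text
time_s: 47.15
tcp_pos: [592.1, -133.2, 12.7]
tool_rot: [3.141, 0.001, 1.868]
wrist_force: [-7.6, -0.0, 15.9]
opening: 0.629
grasp_force: 34.2
```

Emit:
servo_tool --targets '[{"dx": 0, "dy": 0, "dz": 0, "yaw": 0}, {"dx": 0, "dy": 0, "dz": 0, "yaw": 0}, {"dx": 0, "dy": 0, "dz": 0, "yaw": 0}, {"dx": 0, "dy": 0, "dz": 0, "yaw": 0}, {"dx": 0, "dy": 0, "dz": 0, "yaw": 0}]' --hand -1

```text
time_s: 47.65
tcp_pos: [591.2, -132.9, 10.2]
tool_rot: [-3.141, -0.0, 1.869]
wrist_force: [-0.7, -0.1, 0.4]
opening: 1.002
grasp_force: 0.0
```

Emit:
servo_tool --targets '[{"dx": 0, "dy": 0, "dz": -0.04, "yaw": 0}, {"dx": 0, "dy": 0, "dz": -0.08, "yaw": 0}, {"dx": 0, "dy": 0, "dz": -0.08, "yaw": 0}, {"dx": 0, "dy": 0, "dz": -0.08, "yaw": 0}, {"dx": 0, "dy": 0, "dz": 0, "yaw": 0}]'

```text
time_s: 48.15
tcp_pos: [595.5, -134.8, 157.7]
tool_rot: [3.133, 0.008, 1.869]
wrist_force: [0.4, 0.1, 1.0]
opening: 0.998
grasp_force: 0.0
```

```bash
python3 -c "
from h import *
plan((W(53,-58,150),.05)); seals(); lids()"
```

```text
t 48.1 local [   3.6 -177.   157.7] yaw 1.869 F [0.4 0.1 1. ] op 0.998 gf 0.0
 turn 13 x yaw 0.0445
 move 3 x [ 0.0213 -0.0832  0.0051]
lid [   0.4 -174.9] fitrms 0.44 R 28.2 seal -2.9845285994091846 line 6.833695913373042 286
lid [ 14.  -66.7] fitrms 5.33 R 23.0 seal -56.94907501541299 line -6.288532583187194 277
lid [154.9 -98.3] fitrms 20.64 R 81.4 seal 2.948696344038116 line -89.4733543040622 898
lid [   1.6 -171.2] area 106 seal deg -8 npx 8
lid [ 30.9 -53.9] area 43 seal deg -121 npx 3
lid [-1.9 62.9] area 162 seal deg -1 npx 14
lid [ -0.8 174.5] area 162 seal deg -6 npx 12
```

Emit:
servo_tool --targets '[{"dx": 0, "dy": 0, "dz": 0, "yaw": 0.0453}, {"dx": 0, "dy": 0, "dz": 0, "yaw": 0.0453}, {"dx": 0, "dy": 0, "dz": 0, "yaw": 0.0453}, {"dx": 0, "dy": 0, "dz": 0, "yaw": 0.0453}, {"dx": 0, "dy": 0, "dz": 0, "yaw": 0.0453}]' --force 20

```text
time_s: 48.75
tcp_pos: [590.0, -132.5, 148.0]
tool_rot: [-3.137, 0.0, 1.151]
wrist_force: [-0.2, 0.7, -0.7]
opening: 0.999
grasp_force: 0.0
```

Emit:
servo_tool --targets '[{"dx": 0, "dy": 0, "dz": 0, "yaw": 0.0453}, {"dx": 0, "dy": 0, "dz": 0, "yaw": 0.0453}, {"dx": 0, "dy": 0, "dz": 0, "yaw": 0.0453}, {"dx": 0, "dy": 0, "dz": 0, "yaw": 0.0453}, {"dx": 0, "dy": 0, "dz": 0, "yaw": 0.0453}]'

```text
time_s: 49.25
tcp_pos: [590.0, -132.5, 148.0]
tool_rot: [-3.138, 0.003, 0.44]
wrist_force: [-0.3, 0.1, 0.2]
opening: 0.999
grasp_force: 0.0
```

Emit:
servo_tool --targets '[{"dx": 0, "dy": 0, "dz": 0, "yaw": 0.0453}, {"dx": 0, "dy": 0, "dz": 0, "yaw": 0.0453}, {"dx": 0, "dy": 0, "dz": 0, "yaw": 0.0453}, {"dx": 0.0215, "dy": -0.0831, "dz": 0, "yaw": 0}, {"dx": 0.0215, "dy": -0.0831, "dz": 0, "yaw": 0}]'

```text
time_s: 49.75
tcp_pos: [610.1, -49.5, 148.1]
tool_rot: [-3.14, 0.004, 0.015]
wrist_force: [0.7, 0.5, 0.1]
opening: 1.003
grasp_force: 0.0
```

Emit:
servo_tool --targets '[{"dx": 0.0215, "dy": -0.0831, "dz": 0, "yaw": 0}, {"dx": 0, "dy": 0, "dz": 0, "yaw": 0}, {"dx": 0, "dy": 0, "dz": 0, "yaw": 0}, {"dx": 0, "dy": 0, "dz": 0, "yaw": 0}]'

```text
time_s: 50.15
tcp_pos: [620.4, -8.5, 149.2]
tool_rot: [-3.142, 0.002, 0.018]
wrist_force: [0.2, 0.0, 0.6]
opening: 1.004
grasp_force: 0.0
```

```bash
python3 -c "
from h import *
plan((W(53,-57,-18),.02))"
```

```text
t 50.1 local [ 52.3 -57.9 149.2] yaw 0.018 F [0.2 0.  0.6] op 1.004 gf 0.0
 turn 1 x yaw -0.0005
 move 4 x [ 0.0003 -0.0005  0.0836]
```

Emit:
servo_tool --targets '[{"dx": 0, "dy": 0, "dz": 0.08, "yaw": 0}, {"dx": 0, "dy": 0, "dz": 0.08, "yaw": 0}, {"dx": 0, "dy": 0, "dz": 0.08, "yaw": 0}, {"dx": 0, "dy": 0, "dz": 0.06, "yaw": 0}, {"dx": 0, "dy": 0, "dz": 0.034, "yaw": 0}]'

```text
time_s: 50.65
tcp_pos: [618.6, -9.1, -19.9]
tool_rot: [-3.141, 0.005, 0.017]
wrist_force: [0.3, 0.5, 1.2]
opening: 1.001
grasp_force: 0.0
```

Emit:
servo_tool --targets '[{"dx": 0, "dy": 0, "dz": 0, "yaw": 0}, {"dx": 0, "dy": 0, "dz": 0, "yaw": 0}]'

```text
time_s: 50.85
tcp_pos: [622.0, -8.7, -15.6]
tool_rot: [3.141, -0.001, 0.018]
wrist_force: [0.2, 0.3, 0.8]
opening: 0.998
grasp_force: 0.0
```

Emit:
servo_tool --targets '[{"dx": 0, "dy": 0, "dz": 0, "yaw": 0}, {"dx": 0, "dy": 0, "dz": 0, "yaw": 0}, {"dx": 0, "dy": 0, "dz": 0, "yaw": 0}, {"dx": 0, "dy": 0, "dz": 0, "yaw": 0}, {"dx": 0, "dy": 0, "dz": 0, "yaw": 0}]' --hand 1

```text
time_s: 51.35
tcp_pos: [622.9, -8.4, -14.3]
tool_rot: [3.14, -0.003, 0.019]
wrist_force: [-0.8, -0.7, 6.4]
opening: 0.613
grasp_force: 19.8
```

Emit:
servo_tool --targets '[{"dx": 0, "dy": 0, "dz": -0.02, "yaw": 0}, {"dx": 0, "dy": 0, "dz": -0.04, "yaw": 0}, {"dx": 0, "dy": 0, "dz": -0.06, "yaw": 0}, {"dx": 0, "dy": 0, "dz": -0.06, "yaw": 0}, {"dx": 0, "dy": 0, "dz": 0, "yaw": 0}]'

```text
time_s: 51.85
tcp_pos: [625.1, -8.3, 79.6]
tool_rot: [3.14, -0.009, 0.019]
wrist_force: [1.1, -1.1, 0.5]
opening: 0.219
grasp_force: 0.0
```

```bash
python3 -c "
from h import *
plan((W(0,-57,72),.018)); tilt()"
```

```text
t 51.9 local [ 56.9 -58.6  79.6] yaw 0.019 F [ 1.1 -1.1  0.5] op 0.219 gf 0.0
 move 2 x [-0.0563  0.0083  0.0076]
held blue [ 237  223   83   90 3543] [266. 267.]
```

Emit:
servo_tool --targets '[{"dx": 0, "dy": 0, "dz": -0.09, "yaw": 0}, {"dx": -0.06, "dy": 0, "dz": -0.06, "yaw": 0}, {"dx": -0.06, "dy": 0, "dz": 0, "yaw": 0}, {"dx": 0, "dy": 0, "dz": 0, "yaw": 0}, {"dx": 0, "dy": 0, "dz": 0, "yaw": 0}]' --hand -1

```text
time_s: 52.4
tcp_pos: [560.6, -8.7, 148.0]
tool_rot: [-3.141, 0.001, 0.019]
wrist_force: [-0.1, 0.2, 0.6]
opening: 0.955
grasp_force: 0.0
```

```bash
python3 -c "
from h import *
plan((W(0,-57,72),.018)); w=grab('wrist','w9.png'); f=grab('scene')
wblobs(w,37);wblobs(w,64);wblobs(w,90);wblobs(w,37,(18,140,90),(35,255,255),40); lids()
a=cv2.resize(w['color'],(400,300)); b=cv2.resize(f['color'][150:230,185:315],(400,300),interpolation=cv2.INTER_CUBIC)
cv2.imwrite('pics/m9.png',cv2.convertScaleAbs(np.hstack([a,b])[:,:,::-1],alpha=1.5))"
```

```text
t 52.4 local [ -6.4 -46.7 148. ] yaw 0.019 F [-0.1  0.2  0.6] op 0.955 gf 0.0
 move 2 x [0.0081 0.0091 0.076 ]
blob z 37 c [-19.5 199. ] size [40.2 74.4] ang 65.9 px [  0 192] [ 39 257] xr -46.7 19.8 yr 174.9 232.4
blob z 37 c [-16.6  87.8] size [63.7 64.7] ang 0.0 px [ 90 176] [156 238] xr -48.5 15.2 yr 55.5 120.2
blob z 37 c [ -12.  -197.7] size [73.4 64.4] ang 61.9 px [383 119] [461 188] xr -46.3 20.4 yr -234.6 -162.1
blob z 37 c [ 12.1 -63.1] size [63.7 65. ] ang 64.1 px [238 116] [309 187] xr -20.8 44.2 yr -96.0 -31.3
blob z 64 c [-11.3 175.1] size [36.5 67.5] ang 65.9 px [  0 192] [ 39 257] xr -36.1 24.3 yr 153.2 205.4
blob z 64 c [-8.8 74.2] size [57.8 58.7] ang 0.0 px [ 90 176] [156 238] xr -37.7 20.1 yr 44.9 103.6
blob z 64 c [  -4.6 -184.9] size [66.6 58.5] ang 61.9 px [383 119] [461 188] xr -35.7 24.9 yr -218.3 -152.6
blob z 64 c [ 17.3 -62.7] size [57.8 59. ] ang 64.1 px [238 116] [309 187] xr -12.6 46.4 yr -92.6 -33.8
blob z 90 c [ -3.5 152.1] size [32.9 60.9] ang 65.9 px [  0 192] [ 39 257] xr -25.8 28.6 yr 132.4 179.5
blob z 90 c [-1.2 61.2] size [52.2 52.9] ang 0.0 px [ 90 176] [156 238] xr -27.3 24.9 yr 34.7 87.6
blob z 90 c [   2.6 -172.6] size [60.1 52.7] ang 61.9 px [383 119] [461 188] xr -25.5 29.1 yr -202.7 -143.5
blob z 90 c [ 22.3 -62.4] size [52.1 53.2] ang 64.1 px [238 116] [309 187] xr -4.6 48.5 yr -89.3 -36.3
blob z 37 c [ 19.8 163.3] size [15.5 48.4] ang 9.2 px [ 13 176] [ 61 196] xr 10.8 28.7 yr 138.7 188.3
blob z 37 c [18.9 51.9] size [12.4 30.8] ang 10.5 px [131 158] [164 173] xr 12.7 26.3 yr 36.6 68.1
blob z 37 c [  20.1 -165. ] size [28.9 13.9] ang 78.0 px [368 116] [401 132] xr 13.1 28.1 yr -180.3 -150.4
lid [  -1.6 -174.6] area 124 seal deg None npx 0
lid [-0.  67.8] area 126 seal deg -18 npx 14
lid [ -1.  174.6] area 163 seal deg -5 npx 13
```

View pics/m9.png

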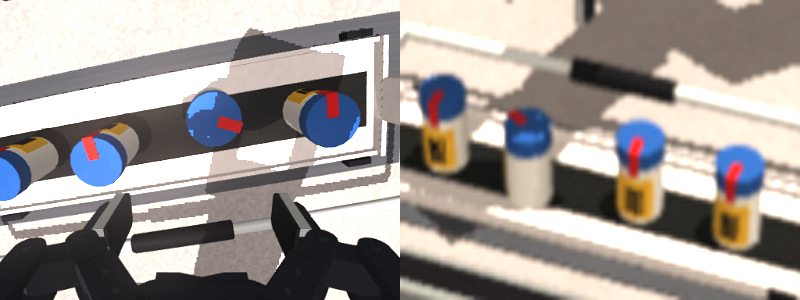

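All four jars now stand upright. d is the second from the left in the scene view, with its seal pointing toward -y.

```bash
python3 -c "
from h import *
seals(); plan((W(22.5,-62.4,12),.019))"
```

```text
lid [-14.3 146.7] fitrms 5.21 R 32.7 seal None line None 0
lid [ 0.  60.1] fitrms 0.43 R 30.1 seal 7.966720482021304 line -4.260343010963788 310
lid [ 22.6 -63.1] fitrms 0.53 R 27.4 seal -120.15913591081888 line 68.90468347466025 336
lid [   1.6 -175.1] fitrms 0.46 R 30.5 seal -2.872038227469725 line 8.287146471871662 351
t 52.6 local [ -5.4 -47.1 147.9] yaw 0.019 F [ 1.  -0.5 -0.4] op 0.998 gf 0.0
 move 3 x [0.0201 0.0068 0.0906]
```

Emit:
servo_tool --targets '[{"dx": 0.03, "dy": 0.01, "dz": 0, "yaw": 0}, {"dx": 0.03, "dy": 0.01, "dz": 0, "yaw": 0}, {"dx": 0, "dy": 0, "dz": 0, "yaw": 0}, {"dx": 0, "dy": 0, "dz": 0.068, "yaw": 0}, {"dx": 0, "dy": 0, "dz": 0.068, "yaw": 0}]' --force 30

```text
time_s: 53.1
tcp_pos: [592.4, -18.5, 80.5]
tool_rot: [3.141, -0.002, 0.019]
wrist_force: [-0.7, 0.4, -0.5]
opening: 0.998
grasp_force: 0.0
```

Emit:
servo_tool --targets '[{"dx": 0, "dy": 0, "dz": 0.068, "yaw": 0}, {"dx": 0, "dy": 0, "dz": 0.068, "yaw": 0}, {"dx": 0, "dy": 0, "dz": 0, "yaw": 0}]'

```text
time_s: 53.4
tcp_pos: [586.3, -17.1, 7.0]
tool_rot: [-3.139, 0.011, 0.019]
wrist_force: [-0.0, 0.3, -0.5]
opening: 0.997
grasp_force: 0.0
```

Emit:
servo_tool --targets '[{"dx": 0, "dy": 0, "dz": 0, "yaw": 0}, {"dx": 0, "dy": 0, "dz": 0, "yaw": 0}, {"dx": 0, "dy": 0, "dz": 0, "yaw": 0}, {"dx": 0, "dy": 0, "dz": 0, "yaw": 0}, {"dx": 0, "dy": 0, "dz": 0, "yaw": 0}]' --hand 1

```text
time_s: 53.9
tcp_pos: [593.5, -18.8, 15.1]
tool_rot: [3.141, -0.004, 0.019]
wrist_force: [-0.5, 1.0, 7.5]
opening: 0.623
grasp_force: 32.3
```

Emit:
servo_tool --targets '[{"dx": 0, "dy": 0, "dz": -0.03, "yaw": 0}, {"dx": -0.046, "dy": 0, "dz": 0, "yaw": 0}, {"dx": 0, "dy": 0, "dz": 0, "yaw": -0.0456}, {"dx": 0, "dy": 0, "dz": 0, "yaw": -0.0456}, {"dx": 0, "dy": 0, "dz": 0, "yaw": -0.0456}]'

```text
time_s: 54.4
tcp_pos: [568.6, -18.8, 28.8]
tool_rot: [3.141, -0.001, 0.455]
wrist_force: [0.5, 0.1, -1.6]
opening: 0.62
grasp_force: 32.2
```

Emit:
servo_tool --targets '[{"dx": 0, "dy": 0, "dz": 0, "yaw": -0.0456}, {"dx": 0, "dy": 0, "dz": 0, "yaw": -0.0456}, {"dx": 0, "dy": 0, "dz": 0, "yaw": -0.0456}, {"dx": 0, "dy": 0, "dz": 0, "yaw": -0.0456}, {"dx": 0, "dy": 0, "dz": 0, "yaw": -0.0456}]'

```text
time_s: 54.9
tcp_pos: [568.6, -18.8, 28.7]
tool_rot: [3.141, -0.0, 1.171]
wrist_force: [0.0, -0.3, -2.2]
opening: 0.625
grasp_force: 32.2
```

Emit:
servo_tool --targets '[{"dx": 0, "dy": 0, "dz": 0, "yaw": -0.0456}, {"dx": 0, "dy": 0, "dz": 0, "yaw": -0.0456}, {"dx": 0, "dy": 0, "dz": 0, "yaw": -0.0456}, {"dx": 0, "dy": 0, "dz": 0, "yaw": -0.0456}, {"dx": 0, "dy": 0, "dz": 0, "yaw": -0.0456}]'

```text
time_s: 55.4
tcp_pos: [568.6, -18.8, 28.6]
tool_rot: [3.141, 0.0, 1.887]
wrist_force: [-0.4, 0.4, -1.0]
opening: 0.618
grasp_force: 32.2
```

Emit:
servo_tool --targets '[{"dx": 0, "dy": 0, "dz": 0, "yaw": -0.0456}, {"dx": 0, "dy": 0, "dz": 0, "yaw": 0}, {"dx": 0, "dy": 0, "dz": 0.02, "yaw": 0}, {"dx": 0, "dy": 0, "dz": 0.009, "yaw": 0}, {"dx": 0, "dy": 0, "dz": 0, "yaw": 0}]'

```text
time_s: 55.9
tcp_pos: [569.4, -19.0, 14.5]
tool_rot: [3.141, 0.001, 2.022]
wrist_force: [-3.8, 0.6, 11.0]
opening: 0.621
grasp_force: 33.3
```

```bash
python3 -c "
from h import *
plan((W(0,-58,12),pose()[1]))"
```

```text
t 55.9 local [  0.2 -58.5  14.5] yaw 2.022 F [-3.8  0.6 11. ] op 0.621 gf 33.3
 move 1 x [ 0.001  -0.0002  0.005 ]
```

Emit:
servo_tool --targets '[{"dx": 0, "dy": 0, "dz": 0, "yaw": 0}, {"dx": 0, "dy": 0, "dz": 0, "yaw": 0}, {"dx": 0, "dy": 0, "dz": 0, "yaw": 0}, {"dx": 0, "dy": 0, "dz": 0, "yaw": 0}, {"dx": 0, "dy": 0, "dz": 0, "yaw": 0}]' --hand -1

```text
time_s: 56.4
tcp_pos: [568.3, -18.8, 12.8]
tool_rot: [-3.141, -0.0, 2.024]
wrist_force: [0.2, 0.3, 0.0]
opening: 1.001
grasp_force: 0.0
```

Emit:
servo_tool --targets '[{"dx": 0, "dy": 0, "dz": -0.04, "yaw": 0}, {"dx": 0, "dy": 0, "dz": -0.08, "yaw": 0}, {"dx": 0, "dy": 0, "dz": -0.08, "yaw": 0}, {"dx": 0, "dy": 0, "dz": -0.07, "yaw": 0}, {"dx": 0, "dy": 0, "dz": 0, "yaw": -0.0464}]'

```text
time_s: 56.9
tcp_pos: [572.4, -19.7, 154.4]
tool_rot: [3.135, 0.008, 2.172]
wrist_force: [0.0, -1.1, 0.7]
opening: 1.002
grasp_force: 0.0
```

Emit:
servo_tool --targets '[{"dx": 0, "dy": 0, "dz": 0, "yaw": -0.0464}, {"dx": 0, "dy": 0, "dz": 0, "yaw": -0.0464}, {"dx": 0, "dy": 0, "dz": 0, "yaw": -0.0464}, {"dx": 0, "dy": 0, "dz": 0, "yaw": -0.0464}, {"dx": 0, "dy": 0, "dz": 0, "yaw": -0.0464}]'

```text
time_s: 57.4
tcp_pos: [568.4, -18.8, 148.0]
tool_rot: [3.142, -0.0, 2.905]
wrist_force: [-0.5, 0.5, 0.6]
opening: 1.002
grasp_force: 0.0
```

Emit:
servo_tool --targets '[{"dx": 0, "dy": 0, "dz": 0, "yaw": -0.0464}, {"dx": 0, "dy": 0, "dz": 0, "yaw": -0.0464}, {"dx": 0, "dy": 0, "dz": 0, "yaw": -0.0464}, {"dx": 0, "dy": 0, "dz": 0, "yaw": 0}, {"dx": 0, "dy": 0, "dz": 0, "yaw": 0}]'

```text
time_s: 57.9
tcp_pos: [568.5, -18.8, 148.0]
tool_rot: [3.142, -0.0, -2.951]
wrist_force: [0.2, -0.2, -0.9]
opening: 1.003
grasp_force: 0.0
```

```bash
cat > m.py <<'E'
from h import *
from scipy.optimize import least_squares
# camera on -x side: fit both lid side-tangents in y, seal centreline
def sq():
    w=grab('wrist'); hsv=cv2.cvtColor(w['color'],cv2.COLOR_RGB2HSV)
    b=cv2.inRange(hsv,(100,110,40),(130,255,255)); r=cv2.inRange(hsv,(0,140,50),(8,255,255))|cv2.inRange(hsv,(172,140,50),(180,255,255))
    m=cv2.morphologyEx(b|r,cv2.MORPH_CLOSE,np.ones((7,7)))
    rr=np.argwhere(r)[:,::-1]; Q=np.array([loc(onz(w,*q,90))[:2] for q in rr])
    for c in cv2.findContours(m,cv2.RETR_EXTERNAL,cv2.CHAIN_APPROX_NONE)[0]:
        if cv2.contourArea(c)<1500 or c[:,0,1].max()>300: continue
        P=np.array([loc(onz(w,*q[0],90))[:2] for q in c]); s0=P.mean(0)
        A=P[P[:,0]<s0[0]+8] ; A=A[A[:,0]>s0[0]-14]; A=np.vstack([A,P[P[:,0]<s0[0]-14]])
        s=least_squares(lambda q:np.hypot(*(P-q[:2]).T)-q[2],[*s0,27],loss='soft_l1').x
        d=Q-s[:2]; k=np.hypot(*d.T); d=d[(k<24)&(k>9)]
        # centreline at several x-slices
        t=np.degrees(np.arctan2(d[:,1].mean(),d[:,0].mean())) if len(d) else None
        print('lid',s.round(1),'seal',t,len(d))
if __name__=='__main__':
    plan((W(0,-172,150),CY+np.pi)); sq()
E
python3 m.py
```

```text
t 57.9 local [ -0.7 -58.1 148. ] yaw -2.951 F [ 0.2 -0.2 -0.9] op 1.003 gf 0.0
 turn 43 x yaw -0.0465
 move 3 x [-0.0005 -0.076  -0.0013]
lid [ -1.2 -59.5  26.9] seal -0.5275391735542886 239
lid [  -1.1 -172.6   28.7] seal -12.572194109310427 253
lid [-2.6 58.2 28.7] seal 14.926397005374517 256
```

Emit:
servo_tool --targets '[{"dx": 0, "dy": -0.0773, "dz": 0, "yaw": 0}, {"dx": 0, "dy": -0.0773, "dz": 0, "yaw": 0}, {"dx": 0, "dy": -0.0773, "dz": 0, "yaw": 0}, {"dx": 0, "dy": 0, "dz": 0, "yaw": 0}, {"dx": 0, "dy": 0, "dz": 0, "yaw": 0}]'

```text
time_s: 58.45
tcp_pos: [590.7, -133.3, 147.8]
tool_rot: [3.141, -0.0, -2.951]
wrist_force: [0.6, 0.1, -0.4]
opening: 0.996
grasp_force: 0.0
```

```bash
python3 m.py
```

```text
t 58.5 local [  -0.8 -174.7  147.8] yaw -2.951 F [ 0.6  0.1 -0.4] op 0.996 gf 0.0
 turn 43 x yaw -0.0465
 move 1 x [-0.0016  0.0053 -0.0045]
lid [  -1.1 -175.9   26.9] seal 1.256710489250042 253
lid [ -1.3 -62.5  28.6] seal 12.464574814339553 258
```

Emit:
servo_tool --targets '[{"dx": 0, "dy": 0.094, "dz": 0, "yaw": 0}, {"dx": 0, "dy": 0.094, "dz": 0, "yaw": 0}, {"dx": 0, "dy": 0.094, "dz": 0, "yaw": 0}, {"dx": 0, "dy": 0.094, "dz": 0, "yaw": 0}, {"dx": 0, "dy": 0.094, "dz": 0, "yaw": 0}]'

```text
time_s: 59.0
tcp_pos: [544.1, 101.1, 148.3]
tool_rot: [3.141, 0.0, -2.946]
wrist_force: [1.1, 0.3, -0.1]
opening: 0.999
grasp_force: 0.0
```

Emit:
servo_tool --targets '[{"dx": 0, "dy": 0, "dz": 0, "yaw": 0}, {"dx": 0, "dy": 0, "dz": 0, "yaw": 0}]'

```text
time_s: 59.2
tcp_pos: [544.6, 100.1, 148.2]
tool_rot: [-3.141, 0.0, -2.943]
wrist_force: [0.3, -1.2, -0.8]
opening: 0.997
grasp_force: 0.0
```

```bash
python3 m.py
```

```text
t 59.2 local [ -1.3  63.2 148.2] yaw -2.943 F [ 0.3 -1.2 -0.8] op 0.997 gf 0.0
 turn 43 x yaw -0.0465
 move 5 x [-0.0005 -0.0941 -0.0007]
lid [ -1.4 170.4  28.5] seal 7.3327484852565465 256
lid [ -1.4 -56.1  28.8] seal -15.159204341531854 254
lid [-2.6 61.2 26.9] seal 1.535762671454383 250
```

Emit:
servo_tool --targets '[{"dx": 0, "dy": 0.075, "dz": 0, "yaw": 0}, {"dx": 0, "dy": 0.075, "dz": 0, "yaw": 0}, {"dx": 0, "dy": 0.075, "dz": 0, "yaw": 0}, {"dx": 0, "dy": 0, "dz": 0, "yaw": 0}, {"dx": 0, "dy": 0, "dz": 0, "yaw": 0}]'

```text
time_s: 59.75
tcp_pos: [523.9, 207.7, 148.0]
tool_rot: [-3.141, -0.0, -2.947]
wrist_force: [0.2, 0.3, -0.2]
opening: 1.002
grasp_force: 0.0
```

```bash
python3 m.py
```

```text
t 59.8 local [ -0.9 172.8 148. ] yaw -2.947 F [ 0.2  0.3 -0.2] op 1.002 gf 0.0
 turn 43 x yaw -0.0465
 move 7 x [-0.0003 -0.0985 -0.0006]
lid [ -1.4 173.3  26.9] seal -5.7548924674606505 253
lid [-2.6 64.2 28.5] seal -11.039491573459534 258
```

Emit:
servo_tool --targets '[{"dx": 0, "dy": 0, "dz": 0.0685, "yaw": 0}, {"dx": 0, "dy": 0, "dz": 0.0685, "yaw": 0}, {"dx": 0, "dy": 0, "dz": 0.0685, "yaw": 0}, {"dx": 0, "dy": 0, "dz": 0.0685, "yaw": 0}, {"dx": 0, "dy": 0, "dz": 0, "yaw": 0}]'

```text
time_s: 60.3
tcp_pos: [519.8, 205.6, 6.3]
tool_rot: [-3.141, -0.01, -2.95]
wrist_force: [-0.8, -0.5, -0.1]
opening: 1.002
grasp_force: 0.0
```

Emit:
servo_tool --targets '[{"dx": 0, "dy": 0, "dz": 0, "yaw": 0}, {"dx": 0, "dy": 0, "dz": 0, "yaw": 0}, {"dx": 0, "dy": 0, "dz": 0, "yaw": 0}, {"dx": 0, "dy": 0, "dz": 0, "yaw": 0}, {"dx": 0, "dy": 0, "dz": 0, "yaw": 0}]' --hand 1

```text
time_s: 60.8
tcp_pos: [526.1, 208.3, 13.6]
tool_rot: [-3.141, 0.005, -2.947]
wrist_force: [0.4, -3.0, 6.8]
opening: 0.624
grasp_force: 32.1
```

Emit:
servo_tool --targets '[{"dx": 0, "dy": 0, "dz": -0.02, "yaw": 0}, {"dx": 0, "dy": 0, "dz": 0, "yaw": -0.032}, {"dx": 0, "dy": 0, "dz": 0, "yaw": 0}, {"dx": 0, "dy": 0, "dz": 0.019, "yaw": 0}, {"dx": 0, "dy": 0, "dz": 0, "yaw": 0}]'

```text
time_s: 61.3
tcp_pos: [525.0, 208.6, 12.3]
tool_rot: [-3.141, 0.003, -2.848]
wrist_force: [0.8, -0.0, 4.4]
opening: 0.623
grasp_force: 33.8
```

Emit:
servo_tool --targets '[{"dx": 0, "dy": 0, "dz": 0, "yaw": 0}, {"dx": 0, "dy": 0, "dz": 0, "yaw": 0}, {"dx": 0, "dy": 0, "dz": 0, "yaw": 0}, {"dx": 0, "dy": 0, "dz": 0, "yaw": 0}, {"dx": 0, "dy": 0, "dz": 0, "yaw": 0}]' --hand -1

```text
time_s: 61.8
tcp_pos: [523.5, 208.3, 11.4]
tool_rot: [3.142, -0.0, -2.847]
wrist_force: [-0.1, 0.2, 0.5]
opening: 1.001
grasp_force: 0.0
```

Emit:
servo_tool --targets '[{"dx": 0, "dy": 0, "dz": -0.04, "yaw": 0}, {"dx": 0, "dy": 0, "dz": -0.08, "yaw": 0}, {"dx": 0, "dy": 0, "dz": -0.08, "yaw": 0}, {"dx": 0, "dy": 0, "dz": -0.08, "yaw": 0.032}, {"dx": 0, "dy": 0, "dz": 0, "yaw": 0}]'

```text
time_s: 62.3
tcp_pos: [528.0, 209.2, 158.4]
tool_rot: [-3.141, 0.012, -2.949]
wrist_force: [0.6, 0.3, 0.9]
opening: 0.994
grasp_force: 0.0
```

Emit:
servo_tool --targets '[{"dx": 0, "dy": 0, "dz": 0, "yaw": 0}, {"dx": 0, "dy": 0, "dz": 0, "yaw": 0}]'

```text
time_s: 62.5
tcp_pos: [522.6, 208.1, 150.2]
tool_rot: [3.142, -0.002, -2.946]
wrist_force: [-0.2, -0.5, -0.4]
opening: 1.0
grasp_force: 0.0
```

```bash
python3 m.py; python3 -c "
from h import *
lids(); plan((W(-123,172,150),pose()[1]),(W(-123,0,150),CY+np.pi/2))"
```

```text
t 62.5 local [ -2.1 173.5 150.2] yaw -2.946 F [-0.2 -0.5 -0.4] op 1.0 gf 0.0
 turn 43 x yaw -0.0465
 move 7 x [-0.0006 -0.0987  0.0001]
lid [ -2.4 174.2  26.9] seal -1.1924316464812708 255
lid [-2.8 64.2 28.5] seal -11.366283535439639 256
lid [  -0.6 -174.1] area 158 seal deg -1 npx 13
lid [ -0.5 -58.3] area 159 seal deg -2 npx 13
lid [-4.5 63.9] area 131 seal deg None npx 0
lid [-10.5 180.7] area 77 seal deg None npx 0
t 62.6 local [ -2.3 173.5 149.7] yaw -2.947 F [-0.2  0.7  0.3] op 1.001 gf 0.0
 move 3 x [ 0.0805 -0.0008 -0.0002]
 turn 32 x yaw -0.0469
 move 4 x [-0.086  0.    -0.   ]
```

Emit:
servo_tool --targets '[{"dx": 0, "dy": 0, "dz": 0, "yaw": 0.0455}, {"dx": 0, "dy": 0, "dz": 0, "yaw": 0.0455}, {"dx": 0, "dy": 0, "dz": 0, "yaw": 0.0455}, {"dx": 0, "dy": 0, "dz": 0, "yaw": 0.0455}, {"dx": 0, "dy": 0, "dz": 0, "yaw": 0.0455}]'

```text
time_s: 63.1
tcp_pos: [522.8, 208.1, 150.0]
tool_rot: [-3.14, -0.002, 2.616]
wrist_force: [-0.3, 0.3, -0.5]
opening: 1.005
grasp_force: 0.0
```

Emit:
servo_tool --targets '[{"dx": 0, "dy": 0, "dz": 0, "yaw": 0.0455}, {"dx": 0, "dy": 0, "dz": 0, "yaw": 0.0455}, {"dx": 0, "dy": 0, "dz": 0, "yaw": 0.0455}, {"dx": 0, "dy": 0, "dz": 0, "yaw": 0.0455}, {"dx": 0, "dy": 0, "dz": 0, "yaw": 0.0455}]'

```text
time_s: 63.6
tcp_pos: [522.8, 208.1, 150.0]
tool_rot: [-3.139, -0.0, 1.901]
wrist_force: [-0.6, -0.4, -0.6]
opening: 1.003
grasp_force: 0.0
```

Emit:
servo_tool --targets '[{"dx": 0, "dy": 0, "dz": 0, "yaw": 0.0455}, {"dx": -0.0694, "dy": -0.0491, "dz": 0, "yaw": 0}, {"dx": -0.0694, "dy": -0.0491, "dz": 0, "yaw": 0}, {"dx": -0.0694, "dy": -0.0491, "dz": 0, "yaw": 0}, {"dx": -0.0694, "dy": -0.0491, "dz": 0, "yaw": 0}]'

```text
time_s: 64.1
tcp_pos: [452.2, 52.3, 150.2]
tool_rot: [-3.139, -0.001, 1.765]
wrist_force: [-0.5, -0.8, 1.1]
opening: 0.996
grasp_force: 0.0
```

Emit:
servo_tool --targets '[{"dx": -0.0694, "dy": -0.0491, "dz": 0, "yaw": 0}, {"dx": 0, "dy": 0, "dz": 0, "yaw": 0}, {"dx": 0, "dy": 0, "dz": 0, "yaw": 0}, {"dx": 0, "dy": 0, "dz": 0, "yaw": 0}]'

```text
time_s: 64.5
tcp_pos: [436.5, 15.1, 151.1]
tool_rot: [-3.141, -0.001, 1.764]
wrist_force: [-0.1, 0.4, 0.4]
opening: 1.0
grasp_force: 0.0
```

```bash
python3 -c "
from h import *
plan((W(-125,0,-3),CY+np.pi/2)); lids()
w=grab('wrist'); a=w['color']
for q in (W(-125,40,55),W(-137,40,55),W(-113,40,55)): print(proj(w,q).round(1))
v=int(proj(w,W(-125,40,55))[1]); print(v,a[v-1:v+2,200:320].mean((0,2)).astype(int).tolist())"
```

```text
t 64.5 local [-123.6    0.6  151.1] yaw 1.764 F [-0.1  0.4  0.4] op 1.0 gf 0.0
 move 4 x [-0.0003 -0.0007  0.0771]
lid [  -0.4 -174. ] area 157 seal deg -1 npx 13
lid [  0.9 -58.8] area 148 seal deg 0 npx 13
lid [-1.1 65.1] area 147 seal deg -8 npx 14
lid [ -1.7 175.4] area 163 seal deg -1 npx 13
[256.4 135.6]
[242.2 135.6]
[270.5 135.7]
135 [173, 172, 171, 171, 173, 174, 176, 177, 177, 175, 172, 172, 172, 173, 174, 174, 173, 170, 168, 170, 172, 175, 175, 175, 175, 175, 173, 174, 175, 174, 176, 176, 175, 173, 173, 169, 172, 173, 177, 179, 185, 111, 34, 36, 38, 40, 40, 41, 41, 44, 44, 47, 50, 52, 54, 54, 52, 50, 47, 45, 42, 40, 41, 39, 38, 38, 38, 36, 32, 49, 89, 98, 128, 154, 177, 181, 180, 178, 177, 176, 175, 178, 123, 84, 90, 94, 91, 94, 93, 94, 94, 93, 94, 94, 95, 91, 93, 95, 95, 93, 89, 91, 93, 95, 96, 94, 92, 90, 92, 90, 161, 242, 240, 237, 237, 239, 202, 235, 237, 236]
```

Emit:
servo_tool --targets '[{"dx": 0, "dy": -0.002, "dz": 0.077, "yaw": 0}, {"dx": 0, "dy": 0, "dz": 0.077, "yaw": 0}, {"dx": 0, "dy": 0, "dz": 0.077, "yaw": 0}, {"dx": 0, "dy": 0, "dz": 0.077, "yaw": 0}, {"dx": 0, "dy": 0, "dz": 0, "yaw": 0}]'

```text
time_s: 65.1
tcp_pos: [430.5, 16.5, -7.1]
tool_rot: [-3.131, -0.005, 1.766]
wrist_force: [-0.7, 1.3, 0.3]
opening: 0.998
grasp_force: 0.0
```

Emit:
servo_tool --targets '[{"dx": 0, "dy": 0, "dz": 0, "yaw": 0}, {"dx": 0, "dy": 0, "dz": 0, "yaw": 0}, {"dx": 0, "dy": 0, "dz": 0, "yaw": 0}, {"dx": 0, "dy": 0, "dz": 0, "yaw": 0}, {"dx": 0, "dy": 0, "dz": 0, "yaw": 0}]' --hand 1 --force 50

```text
time_s: 65.6
tcp_pos: [434.6, 13.8, -1.1]
tool_rot: [-3.139, 0.001, 1.765]
wrist_force: [-9.1, -1.8, 17.4]
opening: 0.266
grasp_force: 48.3
```

Emit:
servo_tool --targets '[{"dx": 0, "dy": 0, "dz": 0, "yaw": 0}, {"dx": 0, "dy": 0, "dz": 0, "yaw": 0}, {"dx": 0, "dy": 0, "dz": 0, "yaw": 0}]'

```text
time_s: 65.9
tcp_pos: [434.6, 13.8, -1.1]
tool_rot: [-3.139, 0.0, 1.764]
wrist_force: [-10.6, 1.4, 17.2]
opening: 0.265
grasp_force: 48.5
```

Emit:
servo_tool --targets '[{"dx": 0, "dy": 0.0028, "dz": -0.0376, "yaw": 0}, {"dx": 0, "dy": 0.0084, "dz": -0.0364, "yaw": 0}, {"dx": 0, "dy": 0.0138, "dz": -0.035, "yaw": 0}, {"dx": 0, "dy": 0, "dz": 0, "yaw": 0}]'

```text
time_s: 66.3
tcp_pos: [444.5, 16.0, 53.2]
tool_rot: [-3.134, 0.0, 1.765]
wrist_force: [-16.0, -6.0, 7.7]
opening: 0.265
grasp_force: 50.5
```

Emit:
servo_tool --targets '[{"dx": 0, "dy": 0.0188, "dz": -0.0324, "yaw": 0}, {"dx": 0, "dy": 0.0234, "dz": -0.0292, "yaw": 0}, {"dx": 0, "dy": 0.0276, "dz": -0.0254, "yaw": 0}, {"dx": 0, "dy": 0, "dz": 0, "yaw": 0}]'

```text
time_s: 66.7
tcp_pos: [470.8, 21.3, 96.8]
tool_rot: [-3.114, -0.0, 1.767]
wrist_force: [-51.1, -13.0, 46.0]
opening: 0.257
grasp_force: 51.2
```

Emit:
servo_tool --targets '[{"dx": 0, "dy": 0.031, "dz": -0.021, "yaw": 0}, {"dx": 0, "dy": 0.0338, "dz": -0.016, "yaw": 0}, {"dx": 0, "dy": 0, "dz": 0, "yaw": 0}]'

```text
time_s: 67.0
tcp_pos: [514.0, 29.3, 120.1]
tool_rot: [-3.141, 0.001, 1.765]
wrist_force: [-21.5, 1.3, 42.6]
opening: 0.261
grasp_force: 55.9
```

Emit:
servo_tool --targets '[{"dx": 0, "dy": 0.0358, "dz": -0.011, "yaw": 0}, {"dx": 0, "dy": 0.0346, "dz": -0.0052, "yaw": 0}, {"dx": 0, "dy": 0, "dz": 0, "yaw": 0}]'

```text
time_s: 67.3
tcp_pos: [550.0, 37.1, 125.3]
tool_rot: [3.139, -0.0, 1.764]
wrist_force: [-5.9, 2.7, 15.5]
opening: 0.26
grasp_force: 57.0
```

Emit:
servo_tool --targets '[{"dx": 0, "dy": 0.01, "dz": 0, "yaw": 0}, {"dx": 0, "dy": 0.01, "dz": 0, "yaw": 0}, {"dx": 0, "dy": 0, "dz": 0, "yaw": 0}, {"dx": 0, "dy": 0, "dz": 0, "yaw": 0}]'

```text
time_s: 67.7
tcp_pos: [557.2, 38.4, 124.6]
tool_rot: [-3.14, 0.0, 1.764]
wrist_force: [-10.5, 1.4, 14.8]
opening: 0.26
grasp_force: 58.3
```

```bash
python3 -c "
from h import *
plan((W(0,0,125),CY+np.pi/2))"
```

```text
t 67.7 local [ -0.8   0.2 124.6] yaw 1.764 F [-10.5   1.4  14.8] op 0.26 gf 58.3
 move 1 x [-0.0005  0.0016 -0.0008]
```

Emit:
servo_tool --targets '[{"dx": 0, "dy": 0.006, "dz": 0, "yaw": 0}, {"dx": 0, "dy": 0, "dz": 0, "yaw": 0}, {"dx": 0, "dy": 0, "dz": 0, "yaw": 0}]'

```text
time_s: 68.0
tcp_pos: [557.0, 38.4, 124.5]
tool_rot: [-3.133, -0.0, 1.765]
wrist_force: [-24.4, -2.3, 23.5]
opening: 0.259
grasp_force: 59.3
```

Emit:
servo_tool --targets '[{"dx": 0, "dy": 0.006, "dz": 0, "yaw": 0}, {"dx": 0, "dy": 0, "dz": 0, "yaw": 0}, {"dx": 0, "dy": 0, "dz": 0, "yaw": 0}]'

```text
time_s: 68.3
tcp_pos: [556.9, 38.5, 124.4]
tool_rot: [-3.127, -0.001, 1.765]
wrist_force: [-36.8, -6.6, 31.4]
opening: 0.26
grasp_force: 60.3
```

Emit:
servo_tool --targets '[{"dx": 0, "dy": -0.012, "dz": -0.004, "yaw": 0}, {"dx": 0, "dy": 0, "dz": 0, "yaw": 0}]'

```text
time_s: 68.5
tcp_pos: [557.1, 38.5, 124.6]
tool_rot: [-3.141, -0.0, 1.764]
wrist_force: [-5.9, 0.8, 2.9]
opening: 0.264
grasp_force: 57.1
```

Emit:
servo_tool --targets '[{"dx": 0, "dy": 0, "dz": 0, "yaw": 0}, {"dx": 0, "dy": 0, "dz": 0, "yaw": 0}, {"dx": 0, "dy": 0, "dz": 0, "yaw": 0}, {"dx": 0, "dy": 0, "dz": 0, "yaw": 0}, {"dx": 0, "dy": 0, "dz": 0, "yaw": 0}]' --hand -1

```text
time_s: 69.0
tcp_pos: [558.5, 38.3, 124.2]
tool_rot: [3.141, 0.0, 1.764]
wrist_force: [-0.1, 0.0, 0.2]
opening: 1.001
grasp_force: 0.0
```

Emit:
servo_tool --targets '[{"dx": 0, "dy": 0, "dz": -0.03, "yaw": 0}, {"dx": 0, "dy": 0, "dz": -0.08, "yaw": 0}, {"dx": 0, "dy": 0, "dz": -0.08, "yaw": 0}, {"dx": 0, "dy": -0.08, "dz": -0.03, "yaw": 0}, {"dx": 0, "dy": -0.09, "dz": 0, "yaw": 0}]'

```text
time_s: 69.5
tcp_pos: [476.7, 21.4, 238.7]
tool_rot: [3.135, 0.003, 1.765]
wrist_force: [-0.3, -1.4, 0.9]
opening: 0.998
grasp_force: 0.0
```

Emit:
servo_tool --targets '[{"dx": 0, "dy": -0.09, "dz": 0, "yaw": 0}, {"dx": 0, "dy": -0.09, "dz": 0, "yaw": 0}, {"dx": 0, "dy": 0, "dz": 0, "yaw": 0}, {"dx": 0, "dy": 0, "dz": 0, "yaw": 0}]'

```text
time_s: 69.9
tcp_pos: [386.8, 4.4, 235.8]
tool_rot: [3.138, 0.002, 1.763]
wrist_force: [0.6, 0.5, 0.3]
opening: 1.002
grasp_force: 0.0
```

```bash
python3 - <<'E'
from h import *
plan((W(0,0,125),pose()[1])); g=grab('top'); f=grab('scene'); lids(g)
for n,F in(('top',g),('scene',f)):
    for yy in (-130,-100,100,130):
        b=proj(F,W(0,yy,180)); u=int(round(b[0])); v=int(round(b[1])); print(n,yy,b.round(1),v-8,F['color'][v-8:v+9,u-1:u+2].mean((1,2)).astype(int).tolist())
# labels in scene: yellow blobs vs expected
hsv=cv2.cvtColor(f['color'],cv2.COLOR_RGB2HSV); m=cv2.inRange(hsv,(15,130,70),(35,255,255)); m[:,:185]=0;m[:,320:]=0;m[:170]=0;m[240:]=0
n,L,st,ce=cv2.connectedComponentsWithStats(m)
for i in range(1,n):
    if st[i,4]>15: print('label',ce[i].round(1),st[i])
for x,y in((-1.1,-174.5),(-1.2,-58.5),(-2.6,61.5),(-2.4,174)): print(proj(f,W(x+27,y,38)).round(1),proj(f,W(x,y,90)).round(1))
E
```

```text
t 69.9 local [-174.6   -0.4  235.8] yaw 1.763 F [0.6 0.5 0.3] op 1.002 gf 0.0
 move 5 x [0.0002 0.0698 0.0443]
lid [  -8.  -173.8] area 104 seal deg None npx 0
lid [ -9.6 -58.7] area 94 seal deg None npx 0
lid [-9.7 64.1] area 103 seal deg None npx 0
lid [ -8.9 175.8] area 109 seal deg None npx 0
top -130 [305.7 197. ] 189 [119, 120, 121, 121, 121, 114, 98, 108, 113, 92, 43, 21, 15, 25, 33, 34, 31]
top -100 [297.4 198.7] 191 [120, 121, 122, 122, 121, 109, 98, 111, 110, 87, 34, 11, 4, 8, 12, 14, 12]
top 100 [242.2 209.7] 202 [126, 128, 128, 128, 129, 121, 102, 110, 116, 91, 41, 11, 7, 5, 10, 15, 13]
top 130 [233.9 211.4] 203 [123, 128, 129, 130, 130, 129, 107, 101, 121, 107, 77, 28, 7, 4, 6, 6, 4]
scene -130 [209.1 153.3] 145 [161, 158, 158, 160, 161, 162, 179, 199, 189, 155, 122, 133, 158, 160, 159, 160, 161]
scene -100 [217.4 154.9] 147 [161, 162, 162, 161, 159, 164, 185, 197, 172, 135, 124, 146, 158, 160, 159, 157, 157]
scene 100 [274.9 165.6] 158 [74, 76, 96, 125, 147, 172, 196, 196, 165, 128, 126, 147, 154, 155, 155, 155, 155]
scene 130 [284.  167.2] 159 [155, 156, 156, 156, 155, 155, 178, 203, 189, 152, 120, 132, 154, 157, 157, 158, 158]
label [197.6 188.8] [192 184  11  11  84]
label [227.5 195. ] [222 190  11  11  78]
label [260.9 202. ] [255 196  12  12  98]
label [292.7 208.8] [287 203  13  12 101]
[197.2 189. ] [199.3 172.8]
[227.7 195.5] [230.1 178.9]
[260.9 202.3] [263.5 185.4]
[293.2 209.2] [296.1 192. ]
```

```bash
python3 -c "
from h import *
print(env.finish_job())"
```

```text
the job is handed in; nothing more can be done
None
```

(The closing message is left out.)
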